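# Stow the T-bar box spanners and snap the case covers shut

### The arm

A 7-joint arm with a two-finger parallel gripper is mounted at the origin on the work surface. World frame = base frame: x ahead of the robot, y to its left, z up, the work surface at z = 0. Lengths are in m, angles in rad, forces in N, time in s.
With the tool pointing down it reaches from about 0.4 to 0.875 m from the base axis. Payload 6.5 kg.
Tool frame: the origin (TCP) lies between the finger pads; the fingertips stand robot.finger_overhang ahead of it and the grasp point (between the pads) lies 3 mm ahead of it (robot.finger_overhang is the distance from the TCP to the fingertips, in m); y points along the fingers, x is the direction in which the jaws open and shut, and the axes are right-handed (so a half turn about y gives the same grasp; the last joint's range is limited). The gripper opens to 88 mm and grips with 3 to 60 N. Pads are 18 mm wide; open, the fingers measure 123 mm over their backs; the gripper's body (75 mm by 187 mm) begins 45 mm behind the grasp point.
Start: joints at [-1.345, 0.536, -0.004, 1.538, 0.003, 1.067, -0.071], TCP at [0.187, 0.623, 0.261] pointing down, gripper open.
Joint ranges: [-2.7, 2.7], [-0.37, 2.16], [-1.27, 1.26], [0.24, 2.4], [-1.31, 4.45], [0.19, 1.91], [-2.76, 2.76]. Speed limits (rad/s): [2.39, 2.39, 3.14, 3.14, 3.14, 3.14, 3.14].

### API

Orientations are given as a rotation vector (axis times angle).
In Python, from cell import monitor, camera, calibration, order, find_in, silhouettes, robot gives the robot as it stands.
- The arm moves only by the tool move_arm, never from a script. Its argument "motion" is a list of rows, each a list of 7 numbers: the shift along the tool's x, y, z as a fraction of full scale, then the turn, a rotation vector about the tool's x, y, z as a fraction of full scale, then the closure, from -1 (fully open) to 1 (shut). A call has 1 to 20 rows; each row is the pose to reach, as a shift and turn from the pose measured when the call began, along the tool's axes at that moment; what a row does not reach only later rows make up. Full scale, the value 1, is 0.2 m for a shift and 90 degrees for a turn. A row lasts 1/12 s, in which the tool goes at most 41.7 mm and 7.16 degrees, less where a joint would pass 70% of its speed; a pose out of reach is approached as far as the arm can. A call with a number of a shift or a turn outside -1 to 1 is refused whole. A call with a gripper value outside its range is refused whole. The fingers move at their own pace and stop on an object; "force" is the grip in N (left out, the last holds). Time passes only in rows, so rows that repeat a pose let the fingers close. It gives the time, the measured TCP pose, the force and the opening at its end, in the units of the state.
- monitor.get_obs(): the state, without advancing time (a new reading comes with each control period).
- camera(name): name is "side" or "top"; returns the picture (420x560x3 uint8, red, green, blue); there is no depth.
- calibration(name): a dict with "fov_y" (degrees; the focal length in pixels is half the picture's height over the tangent of half this angle, whatever the lens; pixels are square), "cx", "cy" (the principal point, pixels), "R" (3x3) and "t" (3): a world point X has camera coordinates R X + t. Camera axes: x right, y down, z forward; pixel columns grow to the right and rows downward; lengths in m; the calibration is good to about 2 mm. A picture is of the moment at which its call begins. calibration takes no time and is no camera call.
- order.job_done(): hands the job in, once; it reports no verdict.
Trained networks look in the newest picture that a camera, given by its name, has taken for a name from the list of things; names that differ only in an ending like _2 or _b are one class to them, and where a whole thing is asked for, a point or a joint stands for the part that bears it (a point fixed in the world has none). Each returns a list of dicts, best first, with "p" (0 to 1); they miss things now and then, are a little off and sometimes report something else, mostly with a low value. They report only what shows in the picture. A call takes as long as a camera call. They do not tell look-alikes from the thing itself.
- find_in(camera, label): "position" ([x, y, z] in m, in world coordinates, good to about 4 mm: the middle of the surface that is visible of it).
- silhouettes(camera, label): "mask" (420x560 bool, what is visible of it).
The state is a dict: "t": time; "joint_pos": joint angles; "joint_vel": joint speeds; "joint_torque": joint torques, N m; "tcp_pos": TCP position; "ee_rot": TCP orientation; "wrist_force": force on the tool from outside, world axes, zero at the start; "moment": the same for the moment, N m; "opening": finger opening in m.
Only numpy, scipy, OpenCV 4.12 (cv2) and the standard library are available. Lean on these libraries where they do the work, as an engineer would, in place of code of your own. Each camera call takes 0.05 s, during which the arm holds its last target.

### The job

Put the T-bar spanners away: lift every spanner off the hanging rack and slide its shaft fully home into a tube of its own in the storage case, red-handled ones into the red tubes and blue-handled ones into the blue tubes. Then press both clear covers down until their catches hold them shut, and leave the other things on the bench where they are.

Things in the scene. Friction and masses are not known exactly. Their poses are not given: they have to be found in the camera images.
- rack: fixed hanging rack: white board on posts with four steel forks. Origin on the table under the middle of the line of hanging spanners; y along the line, x towards the rail board (face 70 mm behind the line, top 182 mm high). Forks at y = -142.5, -47.5, 47.5, 142.5 mm. Each spanner's crossbar lies along y across the two prongs of a fork, shaft down between them.
- rack_fork (a point): middle of the rack at the height where hanging crossbars rest (161 mm). A fork is two steel prongs 8 mm thick, 48 mm apart, that come out of the board towards the rack's -x, dip under the crossbar and turn up at the tips, 34 mm in front of the line and up to 176 mm high: lift a spanner at least 30 mm before moving it away.
- case: loose storage case, 1.6 kg, plywood base 170 (x) by 270 (y) by 12 mm; origin at the centre of its underside. Four square tubes in a row along y at x = 0, 64 mm apart, so crossbars must lie along the case's x to leave each other room. Red tubes on the +y side, blue on the -y side; a clear hinged cover for each pair. Front posts with sprung catches at x = -67 mm, 152 mm high.
- key_red1: T-bar box spanner, red handle, 0.15 kg. Origin: lower end of its round steel shaft (16 mm across, 80 mm long, chamfered foot); z runs up it. Above: steel collar 24 mm across, 80 to 84 mm up; upright grip block 16 (x) by 22 (y) mm up to 116 mm, to be gripped across its x faces; crossbar 12 mm thick, 76 mm long along y, axis 88 mm up. Absent (None) in some runs.
- mouth_red1 (a point): centre of the open top of the outer red-collared square steel tube, inside 18 mm square, outside 26 mm, 88 mm deep, its rim 100 mm above the table. A spanner fully home rests with its collar on this rim, its origin 80 mm below this point. Axes as the case's.
- key_red2: T-bar box spanner, red handle, 0.15 kg. Origin: lower end of its round steel shaft (16 mm across, 80 mm long, chamfered foot); z runs up it. Above: steel collar 24 mm across, 80 to 84 mm up; upright grip block 16 (x) by 22 (y) mm up to 116 mm, to be gripped across its x faces; crossbar 12 mm thick, 76 mm long along y, axis 88 mm up. Absent (None) in some runs.
- mouth_red2 (a point): centre of the open top of the inner red-collared square steel tube, inside 18 mm square, outside 26 mm, 88 mm deep, its rim 100 mm above the table. A spanner fully home rests with its collar on this rim, its origin 80 mm below this point. Axes as the case's.
- cover_red (a joint): angle of the clear cover with red frame, rad: 0 = shut and level; grows as it opens up and back (limit 1.95). Stiff hinge: it stays where it is left. The nose on its free edge meets a sprung catch at about 0.13 and snaps under it with some 6 N pressed on the edge, and is then held near 0; let go above 0.06 it springs back up.
- cover_red_hinge (a point): on the red cover's hinge line (along the case's y, at its x = 60 mm, 146 mm high), middle of its width; turns with the cover. The cover is a plate 118 mm wide (y), 5 mm thick, reaching 120 mm from the hinge towards its own -x.
- cover_red_edge (a point): on the cover's outer (upper, when shut) face, middle of its width, 108 mm from the hinge, 12 mm in from the free edge: where to press.
- key_blue1: T-bar box spanner, blue handle, 0.15 kg. Origin: lower end of its round steel shaft (12 mm across, 80 mm long, chamfered foot); z runs up it. Above: steel collar 24 mm across, 80 to 84 mm up; upright grip block 16 (x) by 22 (y) mm up to 116 mm, to be gripped across its x faces; crossbar 12 mm thick, 76 mm long along y, axis 88 mm up. Absent (None) in some runs.
- mouth_blue1 (a point): centre of the open top of the inner blue-collared square steel tube, inside 14 mm square, outside 22 mm, 88 mm deep, its rim 100 mm above the table. A spanner fully home rests with its collar on this rim, its origin 80 mm below this point. Axes as the case's.
- key_blue2: T-bar box spanner, blue handle, 0.15 kg. Origin: lower end of its round steel shaft (12 mm across, 80 mm long, chamfered foot); z runs up it. Above: steel collar 24 mm across, 80 to 84 mm up; upright grip block 16 (x) by 22 (y) mm up to 116 mm, to be gripped across its x faces; crossbar 12 mm thick, 76 mm long along y, axis 88 mm up. Absent (None) in some runs.
- mouth_blue2 (a point): centre of the open top of the outer blue-collared square steel tube, inside 14 mm square, outside 22 mm, 88 mm deep, its rim 100 mm above the table. A spanner fully home rests with its collar on this rim, its origin 80 mm below this point. Axes as the case's.
- cover_blue (a joint): angle of the clear cover with blue frame, rad: 0 = shut and level; grows as it opens up and back (limit 1.95). Stiff hinge: it stays where it is left. The nose on its free edge meets a sprung catch at about 0.13 and snaps under it with some 6 N pressed on the edge, and is then held near 0; let go above 0.06 it springs back up.
- cover_blue_hinge (a point): on the blue cover's hinge line (along the case's y, at its x = 60 mm, 146 mm high), middle of its width; turns with the cover. The cover is a plate 118 mm wide (y), 5 mm thick, reaching 120 mm from the hinge towards its own -x.
- cover_blue_edge (a point): on the cover's outer (upper, when shut) face, middle of its width, 108 mm from the hinge, 12 mm in from the free edge: where to press.
- jar: closed glass jar of 70 mm width, 90 mm high, a bystander on the table; origin at its underside.
- glue: white plastic bottle 52 mm wide, 150 mm high, a bystander on the table; origin at its underside.
- carton: cardboard box 110 x 80 x 70 mm, a bystander on the table; origin at its underside.
- tape: yellow ring of tape 100 mm across, 25 mm high, a bystander on the table; origin at its underside.
- hammer: hammer lying, a bystander on the table; origin at its underside.
- driver: yellow-handled screwdriver lying, a bystander on the table; origin at its underside.
- spanner: steel wrench lying, a bystander on the table; origin at its underside.
There are look-alikes about, which are no part of the job. Leave any purple or turquoise look-alike of the key_red2 alone.

How it is judged:
On the way:
1. every spanner present stands in a tube of its own colour (((z of key_red1 in the frame of mouth_red1 below -0.065 m and horizontal distance between key_red1 and mouth_red1 below 0.008 m and angle between key_red1's own z axis and vertical below 0.12 rad) or (z of key_red1 in the frame of mouth_red2 below -0.065 m and horizontal distance between key_red1 and mouth_red2 below 0.008 m and angle between key_red1's own z axis and vertical below 0.12 rad)) and ((z of key_red2 in the frame of mouth_red1 below -0.065 m and horizontal distance between key_red2 and mouth_red1 below 0.008 m and angle between key_red2's own z axis and vertical below 0.12 rad) or (z of key_red2 in the frame of mouth_red2 below -0.065 m and horizontal distance between key_red2 and mouth_red2 below 0.008 m and angle between key_red2's own z axis and vertical below 0.12 rad)) and ((z of key_blue1 in the frame of mouth_blue1 below -0.065 m and horizontal distance between key_blue1 and mouth_blue1 below 0.008 m and angle between key_blue1's own z axis and vertical below 0.12 rad) or (z of key_blue1 in the frame of mouth_blue2 below -0.065 m and horizontal distance between key_blue1 and mouth_blue2 below 0.008 m and angle between key_blue1's own z axis and vertical below 0.12 rad)) and ((z of key_blue2 in the frame of mouth_blue1 below -0.065 m and horizontal distance between key_blue2 and mouth_blue1 below 0.008 m and angle between key_blue2's own z axis and vertical below 0.12 rad) or (z of key_blue2 in the frame of mouth_blue2 below -0.065 m and horizontal distance between key_blue2 and mouth_blue2 below 0.008 m and angle between key_blue2's own z axis and vertical below 0.12 rad))), for 0.2 s.
At the end, for the whole second after the job is handed in: Every spanner present is in a tube of its own colour, its shaft at least 76 of 80 mm deep; both covers are shut within 0.035 rad, held by their catches; the case stands level on the table, at rest (((z of key_red1 in the frame of mouth_red1 below -0.076 m and horizontal distance between key_red1 and mouth_red1 below 0.008 m and angle between key_red1's own z axis and vertical below 0.12 rad) or (z of key_red1 in the frame of mouth_red2 below -0.076 m and horizontal distance between key_red1 and mouth_red2 below 0.008 m and angle between key_red1's own z axis and vertical below 0.12 rad)) and ((z of key_red2 in the frame of mouth_red1 below -0.076 m and horizontal distance between key_red2 and mouth_red1 below 0.008 m and angle between key_red2's own z axis and vertical below 0.12 rad) or (z of key_red2 in the frame of mouth_red2 below -0.076 m and horizontal distance between key_red2 and mouth_red2 below 0.008 m and angle between key_red2's own z axis and vertical below 0.12 rad)) and ((z of key_blue1 in the frame of mouth_blue1 below -0.076 m and horizontal distance between key_blue1 and mouth_blue1 below 0.008 m and angle between key_blue1's own z axis and vertical below 0.12 rad) or (z of key_blue1 in the frame of mouth_blue2 below -0.076 m and horizontal distance between key_blue1 and mouth_blue2 below 0.008 m and angle between key_blue1's own z axis and vertical below 0.12 rad)) and ((z of key_blue2 in the frame of mouth_blue1 below -0.076 m and horizontal distance between key_blue2 and mouth_blue1 below 0.008 m and angle between key_blue2's own z axis and vertical below 0.12 rad) or (z of key_blue2 in the frame of mouth_blue2 below -0.076 m and horizontal distance between key_blue2 and mouth_blue2 below 0.008 m and angle between key_blue2's own z axis and vertical below 0.12 rad)) and value of joint each of cover_red, cover_blue below 0.035 rad and linear speed of case below 0.02 m/s and angle between case's own z axis and vertical below 0.05 rad and height (world z) of case below 0.01 m); the robot touches nothing.
It fails at once if another thing on the bench is shoved more than 60 mm from its place (distance of any of jar, glue, carton, tape, hammer, driver, spanner from where it was at the start of the episode above 0.06 m).
It fails at once if the jar or the glue bottle is tipped over (angle between any of jar, glue's own z axis and vertical above 0.6 rad).
Of key_red1, key_red2, key_blue1, key_blue2 only 3 to 4 are there at a start; the rules pass over those that are not, and their reading is None.
At some moment in a run one of case may be knocked a few centimetres aside while the robot is not near it.
It also fails if it takes over 210 s, if anything falls off the work surface, if the arm or the gripper's body presses on something with over 40 N, if the wrist force passes 120 N, or if a joint passes its speed limit or range.

## Working session

There is one attempt and no reset: what is moved stays moved. The work goes in short steps, Python scripts to look and compute and a tool call to move; the robot and the scene stay as the last step left them, time stands still between calls to the robot, and variables do not carry over. Pictures are saved under pics/ and viewed, and the job is handed in when it is done.

Besides the shell and the picture viewer there is one more tool, called after "Request:" by a JSON object that holds its "fn" and its "kwargs", one argument or row to a line. move_arm: Moves the arm, as the interface text tells. Shift numbers are shares of 0.2 m and turn numbers shares of 90 degrees, none past 1 either way. Its arguments: {"type":"object","properties":{"motion":{"type":"array"},"force":{"type":"number"}},"required":["motion"]}

```bash
ls; mkdir -p pics
python3 - <<'E'
from cell import monitor, camera, calibration, order, find_in, silhouettes, robot
import cv2
o=monitor.get_obs();print(o)
print(robot.finger_overhang)
for n in("side","top"):
    im=camera(n);cv2.imwrite(f"pics/{n}0.png",im[:,:,::-1]);print(n,calibration(n))
E
```

```text
pics
{'t': 0.0, 'joint_pos': array([-1.34519799,  0.53717453, -0.00442866,  1.53887005,  0.00257516,
        1.067283  , -0.07120316]), 'joint_vel': array([-0.00052861, -0.0012418 , -0.00109513,  0.00114457, -0.00088604,
        0.0005563 , -0.00107887]), 'joint_torque': array([-3.06846032e-04, -5.70978177e+01,  9.90627967e-01, -2.51601863e+01,
       -5.62628056e-02,  1.80243311e-02,  1.52074763e-04]), 'tcp_pos': array([0.18683602, 0.62196711, 0.25983491]), 'ee_rot': array([-1.33435485, -0.99070979,  0.99290154]), 'wrist_force': array([-0.09801938, -0.4542227 , -0.17129341]), 'moment': array([-0.03141015, -0.03746878,  0.03657518]), 'opening': 0.08823323872860694}
0.022
side {'fov_y': 54.58029984275794, 'cx': 274.4201544032694, 'cy': 210.0763816027871, 'R': array([[ 0.95560048, -0.29372487,  0.02352485],
       [-0.1672592 , -0.60641829, -0.77735528],
       [ 0.24259448,  0.73890633, -0.62862179]]), 't': array([-0.51683765,  0.20139032,  1.03209637])}
top {'fov_y': 47.30742300281186, 'cx': 277.46778567311964, 'cy': 214.4550184196368, 'R': array([[ 0.06296264, -0.99801425,  0.00180808],
       [-0.97637044, -0.06197225, -0.20702706],
       [ 0.20672801,  0.01126961, -0.97833355]]), 't': array([-0.04380391,  0.55087938,  1.03639174])}
```

View pics/side0.png

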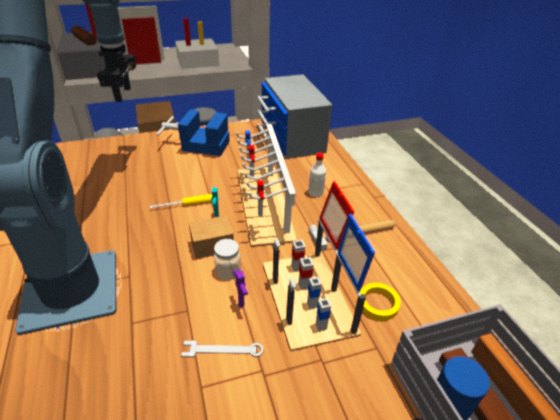

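View pics/top0.png

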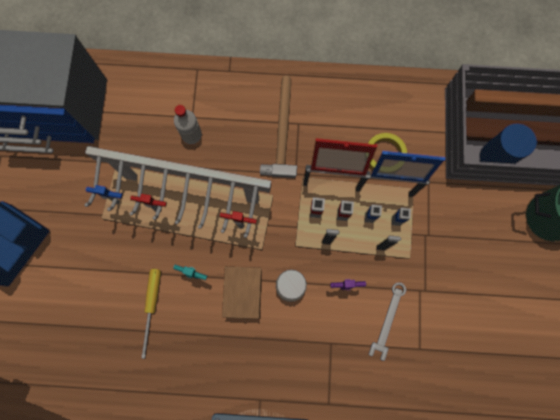

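Run:
```python
from cell import monitor, camera, calibration, order, find_in, silhouettes, robot
import numpy as np
for n in("top","side"):
  camera(n)
  for l in ["rack","case","key_red1","key_blue1","mouth_red1","mouth_blue1","cover_red_edge","cover_red_hinge","cover_blue_edge","cover_blue_hinge","cover_red","rack_fork"]:
    try:
        r=find_in(n,l)
        for d in r[:5]: print(n,l,round(d['p'],2),np.round(d['position'],3))
    except Exception as e: print(n,l,e)
```

```text
top rack 0.97 [0.583 0.199 0.013]
top case 0.81 [ 0.61  -0.189  0.01 ]
top case 0.51 [ 0.644 -0.132  0.215]
top key_red1 0.8 [0.535 0.254 0.168]
top key_red1 0.8 [0.511 0.071 0.164]
top key_red1 0.76 [ 0.404 -0.164  0.093]
top key_red1 0.69 [0.403 0.171 0.09 ]
top key_red1 0.49 [0.355 0.266 0.024]
top key_blue1 0.6 [0.553 0.349 0.166]
top key_blue1 0.33 [ 0.634 -0.263  0.219]
top mouth_red1 0.85 [ 0.612 -0.187  0.013]
top mouth_blue1 0.79 [ 0.605 -0.188  0.01 ]
top mouth_blue1 0.66 [ 0.63  -0.256  0.216]
top cover_red_edge 0.87 [ 0.644 -0.132  0.215]
top cover_red_hinge 0.66 [ 0.605 -0.188  0.011]
top cover_red_hinge 0.6 [ 0.645 -0.13   0.216]
top cover_blue_edge 0.65 [ 0.612 -0.189  0.01 ]
top cover_blue_edge 0.6 [ 0.634 -0.26   0.22 ]
top cover_blue_edge 0.53 [ 0.644 -0.132  0.215]
top cover_blue_hinge 0.82 [ 0.634 -0.257  0.217]
top cover_red 0.88 [ 0.645 -0.132  0.215]
top rack_fork 0.82 [0.582 0.2   0.013]
side rack 0.93 [0.572 0.145 0.014]
side key_red1 0.84 [ 0.399 -0.175  0.092]
side key_red1 0.75 [0.402 0.166 0.09 ]
side key_red1 0.73 [0.513 0.066 0.164]
side key_blue1 0.66 [0.552 0.34  0.161]
side mouth_red1 0.71 [ 0.818 -0.013  0.024]
side mouth_red1 0.64 [ 0.606 -0.22   0.052]
side mouth_blue1 0.96 [ 0.606 -0.227  0.048]
side cover_red_edge 0.71 [0.55  0.341 0.161]
side cover_red_edge 0.65 [ 0.644 -0.137  0.209]
side cover_red_hinge 0.83 [ 0.648 -0.135  0.211]
side cover_blue_edge 0.91 [ 0.634 -0.262  0.214]
side cover_blue_hinge 0.97 [ 0.628 -0.266  0.215]
side cover_red 0.82 [ 0.644 -0.136  0.21 ]
side cover_red 0.46 [ 0.608 -0.22   0.056]
side rack_fork 0.81 [0.574 0.143 0.008]
side rack_fork 0.55 [ 0.606 -0.226  0.05 ]
side rack_fork 0.38 [0.516 0.065 0.164]
```

```bash
cat > h.py <<'E'
from cell import monitor, camera, calibration, order, find_in, silhouettes, robot
import numpy as np, cv2
from scipy.spatial.transform import Rotation as Rn
from scipy.optimize import least_squares
H=420
def proj(n,X):
    c=calibration(n);f=H/2/np.tan(np.radians(c['fov_y']/2))
    P=np.atleast_2d(X)@np.array(c['R']).T+c['t']
    return np.c_[c['cx']+f*P[:,0]/P[:,2],c['cy']+f*P[:,1]/P[:,2]]
def unproj(n,uv,z):
    c=calibration(n);f=H/2/np.tan(np.radians(c['fov_y']/2))
    R=np.array(c['R']);C=-R.T@c['t']
    d=R.T@np.array([(uv[0]-c['cx'])/f,(uv[1]-c['cy'])/f,1.])
    return C+d*(z-C[2])/d[2]
def fr(x,y,yaw,L):
    L=np.atleast_2d(L).astype(float);c,s=np.cos(yaw),np.sin(yaw)
    return np.c_[x+c*L[:,0]-s*L[:,1],y+s*L[:,0]+c*L[:,1],L[:,2]]
def crop(im,u0,v0,u1,v1,k,fn,pts=()):
    c=cv2.resize(im[v0:v1,u0:u1,::-1],None,fx=k,fy=k,interpolation=cv2.INTER_CUBIC)
    for p in pts: cv2.drawMarker(c,(int((p[0]-u0+.5)*k),int((p[1]-v0+.5)*k)),(0,255,0),cv2.MARKER_CROSS,9,1)
    cv2.imwrite('pics/'+fn,c)
E
python3 - <<'E'
from h import *
rack=(0.532,0.211,-0.15); case=(0.598,-0.191,-0.06)
fk=[[0,y,.161] for y in(-.1425,-.0475,.0475,.1425)]+[[.07,-.17,.182],[.07,.17,.182]]
mo=[[0,y,.1] for y in(.096,.032,-.032,-.096)]+[[x,y,.012] for x in(-.085,.085) for y in(-.135,.135)]
P=np.r_[fr(*rack,fk),fr(*case,mo)]
t=camera("top");s=camera("side")
pt,ps=proj("top",P),proj("side",P)
crop(t,80,130,280,260,4,"t1.png",pt);crop(t,280,130,450,260,4.5,"t2.png",pt)
crop(s,255,180,375,350,3.5,"s2.png",ps);crop(s,230,110,310,240,4.5,"s1.png",ps)
E
```

```text
(no output)
```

View pics/t1.png

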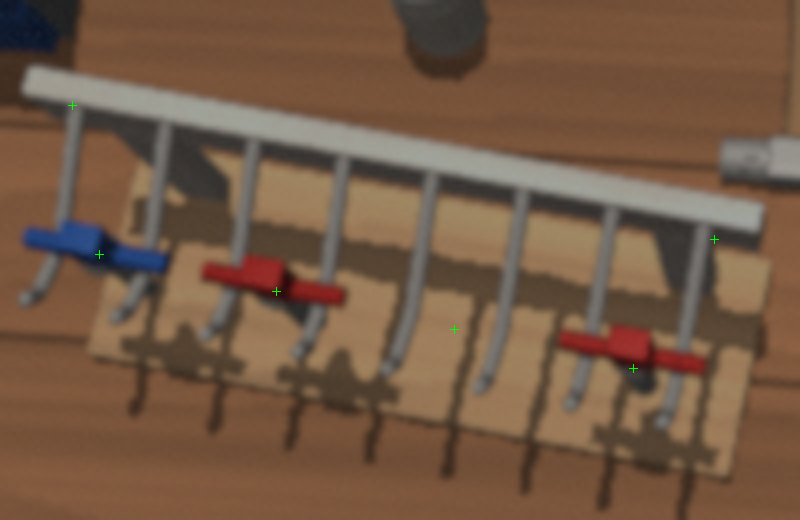

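View pics/t2.png

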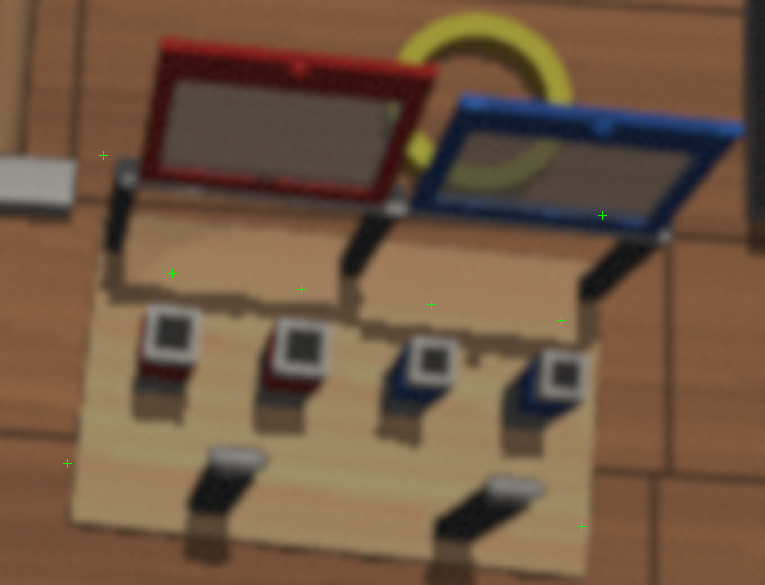

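View pics/s2.png

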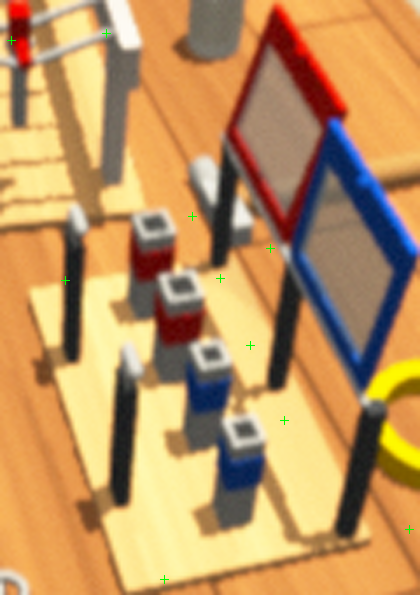

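View pics/s1.png

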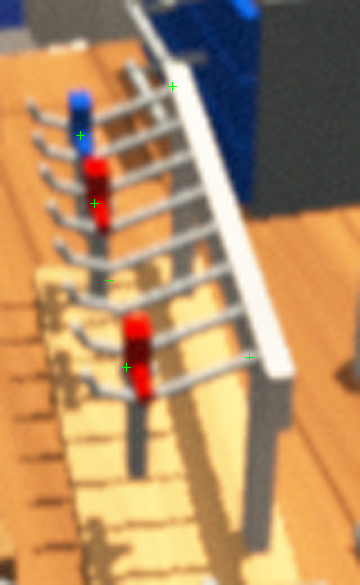

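```bash
cat >> h.py <<'E'
def px(p,k,u0,v0): return np.array(p,float)/k+[u0,v0]-.5
def fit(L,obs,x0):
    # obs: dict cam->(idx,uv)
    def r(q): 
        P=fr(*q,L);return np.concatenate([(proj(n,P[i])-uv).ravel() for n,(i,uv) in obs.items()])
    s=least_squares(r,x0,loss='soft_l1');return s.x,r(s.x).reshape(-1,2)
E
python3 - <<'E'
from h import *
L=np.array([[0,y,.1] for y in(.096,.032,-.032,-.096)]+[[-.085,.135,.012],[-.085,-.135,.012],[.085,-.135,.012]])
t=px([(172,333),(303,348),(433,360),(564,375),(70,520),(587,575)],4.5,280,130)
s=px([(154,224),(180,287),(210,355),(244,430),(30,290),(130,592),(370,540)],3.5,255,180)
for o in ({"top":([0,1,2,3,4,5],t),"side":([0,1,2,3,4,5,6],s)},{"top":([0,1,2,3,4,5],t)},{"side":([0,1,2,3,4,5,6],s)}):
    q,r=fit(L,o,(0.6,-.19,-.06));print("case",np.round(q,4));print(np.round(r,1).tolist())
ys=[c+d for c in(.1425,.0475,-.0475,-.1425) for d in(.024,-.024)]
L=np.array([[-.034,y,.172] for y in ys])
t=px([(30,297),(120,316),(208,333),(300,352),(389,370),(481,388),(571,404),(662,423)],4,80,130)
s=px([(32,105),(38,137),(45,172),(52,208),(60,245),(67,288),(77,328),(88,378)],4.5,230,110)
a=list(range(8))
for o in ({"top":(a,t),"side":(a,s)},{"top":(a,t)},{"side":(a,s)}):
    q,r=fit(L,o,(0.53,.2,-.15));print("rack",np.round(q,4));print(np.round(r,1).tolist())
E
```

```text
case [ 0.5694 -0.1919 -0.0447]
[[-0.2, 0.0], [-0.3, -0.2], [-0.1, 0.2], [-0.1, -0.1], [-0.4, 0.4], [-0.3, 0.5], [0.2, 0.3], [0.6, 0.1], [0.6, 0.2], [0.4, 0.5], [-0.5, 0.2], [-1.2, 0.4], [1.1, -0.4]]
case [ 0.5698 -0.1924 -0.0435]
[[0.1, -0.0], [-0.1, -0.3], [0.1, 0.0], [0.1, -0.3], [-0.2, 0.3], [-0.1, 0.3]]
case [ 0.5691 -0.1912 -0.0468]
[[0.1, 0.1], [0.4, -0.1], [0.3, 0.0], [0.0, 0.3], [-0.6, -0.1], [-1.6, 0.1], [0.7, -0.5]]
rack [ 0.5369  0.2119 -0.1328]
[[-0.7, 0.3], [-0.5, 0.0], [-0.2, 0.2], [-0.3, -0.1], [-0.1, -0.2], [-0.1, -0.1], [0.1, 0.3], [0.5, 0.1], [0.3, 0.5], [0.4, 0.6], [0.3, 0.3], [0.3, 0.3], [0.2, 0.5], [0.4, 0.1], [0.1, 0.7], [-0.3, -0.0]]
rack [ 0.5371  0.2116 -0.1346]
[[-0.5, 0.1], [-0.3, -0.1], [-0.0, 0.0], [-0.2, -0.2], [0.1, -0.2], [0.1, -0.2], [0.2, 0.3], [0.7, 0.2]]
rack [ 0.5368  0.2142 -0.1283]
[[-0.1, 0.2], [0.0, 0.3], [-0.0, -0.1], [0.1, 0.0], [0.0, 0.2], [0.3, -0.3], [0.0, 0.3], [-0.3, -0.5]]
```

Run:
```python
from h import *
rack=(0.537,0.212,-0.133)
o=monitor.get_obs();R=Rn.from_rotvec(o['ee_rot']).as_matrix();print(np.round(R,3))
m=px([(96,250),(273.5,284),(633,353)],4,80,130)
for u in m:
  for z in(.161,.167,.173):
    P=unproj("top",u,z); c,s=np.cos(rack[2]),np.sin(rack[2]);d=P[:2]-rack[:2]
    print(z,np.round(P,4),"rack fr",np.round([c*d[0]+s*d[1],-s*d[0]+c*d[1]],4))
t=camera("top");s=camera("side")
for zz in(.161,):
  P=np.concatenate([fr(*rack,[[0,y+.038,zz],[0,y-.038,zz],[-.008,y-.011,zz+.028],[.008,y-.011,zz+.028],[-.008,y+.011,zz+.028],[.008,y+.011,zz+.028]]) for y in(-.1425,.0475,.1425)])
  crop(t,80,160,280,250,4,"t3.png",proj("top",P));crop(s,230,110,310,240,4.5,"s3.png",proj("side",P))
```

```text
[[ 0.288  0.    -0.958]
 [ 0.958  0.     0.288]
 [ 0.    -1.    -0.   ]]
0.161 [0.5555 0.3542 0.161 ] rack fr [-0.0006  0.1434]
0.167 [0.554  0.3519 0.167 ] rack fr [-0.0017  0.1409]
0.173 [0.5526 0.3495 0.173 ] rack fr [-0.0028  0.1384]
0.161 [0.5432 0.2599 0.161 ] rack fr [-0.0002  0.0483]
0.167 [0.5419 0.2582 0.167 ] rack fr [-0.0013  0.0464]
0.173 [0.5405 0.2564 0.173 ] rack fr [-0.0024  0.0445]
0.161 [0.5186 0.071  0.161 ] rack fr [ 0.0005 -0.1422]
0.167 [0.5174 0.0705 0.167 ] rack fr [-0.0006 -0.1429]
0.173 [0.5162 0.0699 0.173 ] rack fr [-0.0017 -0.1436]
```

View pics/t3.png

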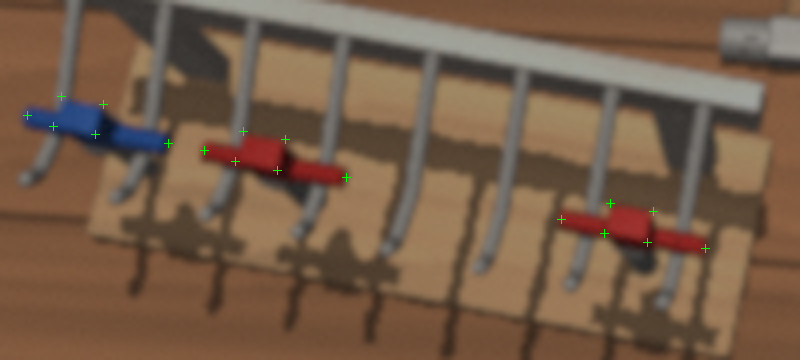

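View pics/s3.png

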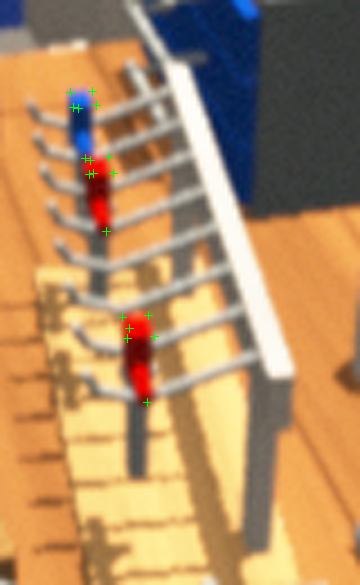

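```bash
cat >> h.py <<'E'
def plan(p,ang=None):
    """fractions from current pose to TCP p with tool x at world angle ang (deg), tool down"""
    o=monitor.get_obs();R=Rn.from_rotvec(o['ee_rot']).as_matrix();q=o['tcp_pos']
    a=np.degrees(np.arctan2(R[1,0],R[0,0]))
    if ang is None: ang=a
    ang=np.radians(ang)
    Rt=np.c_[[np.cos(ang),np.sin(ang),0],[0,0,-1],[-np.sin(ang),np.cos(ang),0]]
    d=R.T@(np.array(p)-q)/.2; w=Rn.from_matrix(R.T@Rt).as_rotvec()/(np.pi/2)
    print("t",round(o['t'],2),"at",np.round(q,4),"yaw",round(a,2),"tilt",np.round(R[:,1],3),"F",np.round(o['wrist_force'],1),"open",round(o['opening'],4))
    print("frac",np.round(d,3),np.round(w,3))
E
python3 -c "
from h import *
plan((.556,.353,.29),-7.6)"
```

```text
t 1.6 at [0.187  0.6225 0.2607] yaw 73.28 tilt [ 0.  0. -1.] F [-0.2 -0.3  0.4] open 0.088
frac [-0.76  -0.146 -2.155] [-0.     0.899  0.   ]
```

Request:
{"fn": "move_arm", "kwargs": {
  "motion": [
    [-0.05,-0.15,-0.15,0,0.08,0,-0.2],
    [-0.1,-0.2,-0.3,0,0.16,0,-0.2],
    [-0.15,-0.2,-0.5,0,0.24,0,-0.2],
    [-0.25,-0.2,-0.7,0,0.32,0,-0.2],
    [-0.3,-0.2,-0.85,0,0.4,0,-0.2],
    [-0.35,-0.2,-1,0,0.48,0,-0.2],
    [-0.35,-0.2,-1,0,0.5,0,-0.2],
    [-0.35,-0.2,-1,0,0.5,0,-0.2]
  ]
}}

```text
t: 2.27
tcp_pos: [0.3606, 0.4963, 0.301]
ee_rot: [-1.537, -0.383, 0.382]
wrist_force: [-0.7, 0.5, -0.5]
opening: 0.0528
```

```bash
python3 -c "
from h import *
plan((.556,.353,.29),-7.6)"
```

```text
t 2.27 at [0.3606 0.4963 0.301 ] yaw 27.96 tilt [ 0.001 -0.    -1.   ] F [-0.7  0.5 -0.5] open 0.0528
frac [ 0.527  0.056 -1.091] [0.    0.395 0.001]
```

Request:
{"fn": "move_arm", "kwargs": {
  "motion": [
    [0.1,0,-0.2,0,0.08,0,-0.2],
    [0.2,0,-0.4,0,0.16,0,-0.2],
    [0.3,0,-0.6,0,0.24,0,-0.2],
    [0.4,0,-0.8,0,0.32,0,-0.2],
    [0.5,0.03,-0.95,0,0.395,0,-0.2],
    [0.527,0.056,-1,0,0.395,0,-0.2],
    [0.527,0.056,-1,0,0.395,0,-0.2],
    [0.527,0.056,-1,0,0.395,0,-0.2]
  ]
}}

```text
t: 2.93
tcp_pos: [0.5471, 0.3695, 0.2892]
ee_rot: [-1.569, 0.103, -0.103]
wrist_force: [-0.6, 0.6, 0.0]
opening: 0.0531
```

```bash
python3 -c "
from h import *
plan((.556,.353,.183),-7.6)
t=camera('top');crop(t,60,100,300,280,3.3,'t4.png')
s=camera('side');crop(s,200,60,330,240,3.3,'s4.png')"
```

```text
t 2.93 at [0.5471 0.3695 0.2892] yaw -7.51 tilt [-0. -0. -1.] F [-0.6  0.6  0. ] open 0.0531
frac [ 0.055  0.531 -0.076] [ 0.     0.001 -0.   ]
```

View pics/t4.png

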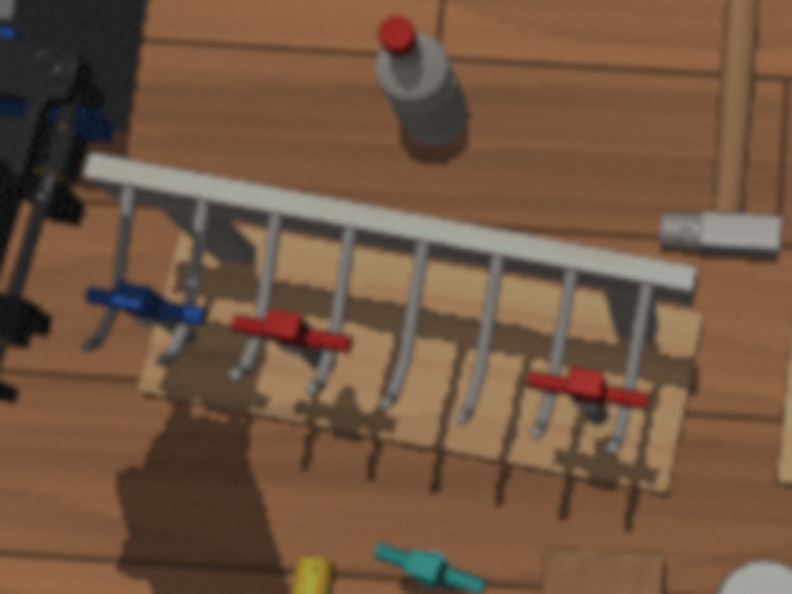

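View pics/s4.png

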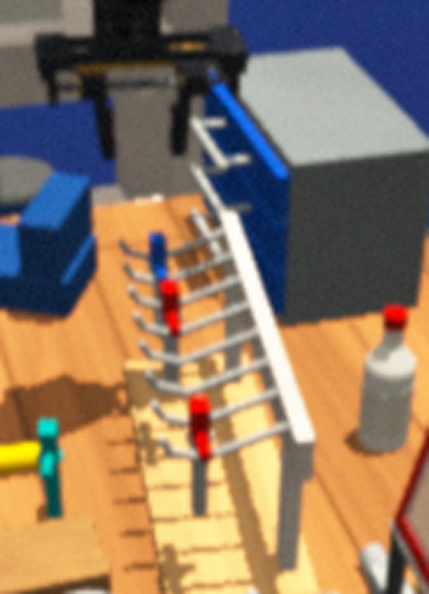

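```bash
python3 -c "
from h import *
o=monitor.get_obs();R=Rn.from_rotvec(o['ee_rot']).as_matrix();p=o['tcp_pos']
L=[[s*.0265+s*e,.022,w] for s in(-1,1) for e in (0,.0175) for w in(-.009,.009)]
P=p+np.array(L)@R.T
s=camera('side');crop(s,205,60,275,125,8,'s5.png',proj('side',P))"
```

```text
(no output)
```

View pics/s5.png

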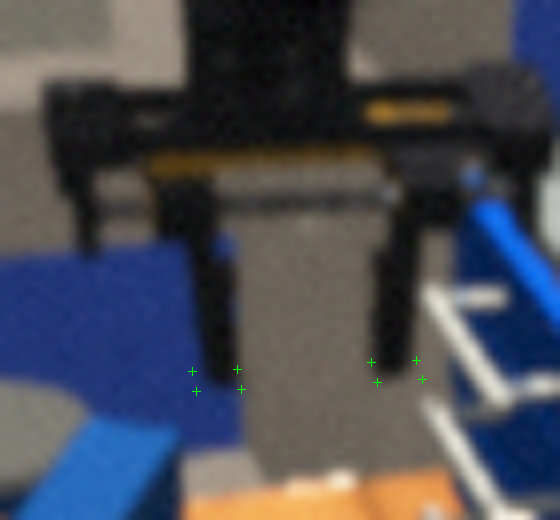

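Request:
{"fn": "move_arm", "kwargs": {
  "motion": [
    [0.055,0,-0.076,0,0,0,-0.2],
    [0.055,0,-0.076,0,0,0,-0.2],
    [0.055,0.1,-0.076,0,0,0,-0.2],
    [0.055,0.2,-0.076,0,0,0,-0.2],
    [0.055,0.3,-0.076,0,0,0,-0.2],
    [0.055,0.4,-0.076,0,0,0,-0.2],
    [0.055,0.48,-0.076,0,0,0,-0.2],
    [0.055,0.53,-0.076,0,0,0,-0.2],
    [0.055,0.53,-0.076,0,0,0,-0.2],
    [0.055,0.53,-0.076,0,0,0,-0.2]
  ]
}}

```text
t: 3.92
tcp_pos: [0.5541, 0.3561, 0.1843]
ee_rot: [-1.567, 0.1, -0.099]
wrist_force: [0.6, -0.1, 0.5]
opening: 0.0528
```

Request:
{"fn": "move_arm", "kwargs": {
  "motion": [
    [0,0,0,0,0,0,0.3],
    [0,0,0,0,0,0,1],
    [0,0,0,0,0,0,1],
    [0,0,0,0,0,0,1],
    [0,0,0,0,0,0,1],
    [0,0,0,0,0,0,1],
    [0,0,0,0,0,0,1],
    [0,0,0,0,0,0,1],
    [0,0,0,0,0,0,1]
  ],
  "force": 30
}}

```text
t: 4.67
tcp_pos: [0.5543, 0.3562, 0.1846]
ee_rot: [-1.567, 0.1, -0.099]
wrist_force: [-0.1, 0.3, 2.2]
opening: 0.0158
```

```bash
python3 -c "
from h import *
plan((.556,.353,.183),-7.6)
t=camera('top');crop(t,60,100,300,280,3.3,'t6.png')
s=camera('side');crop(s,200,60,330,240,3.3,'s6.png')"
```

```text
t 4.67 at [0.5543 0.3562 0.1846] yaw -7.26 tilt [ 0.     0.002 -1.   ] F [-0.1  0.3  2.2] open 0.0158
frac [ 0.011  0.008 -0.015] [-0.001  0.004 -0.   ]
```

View pics/s6.png

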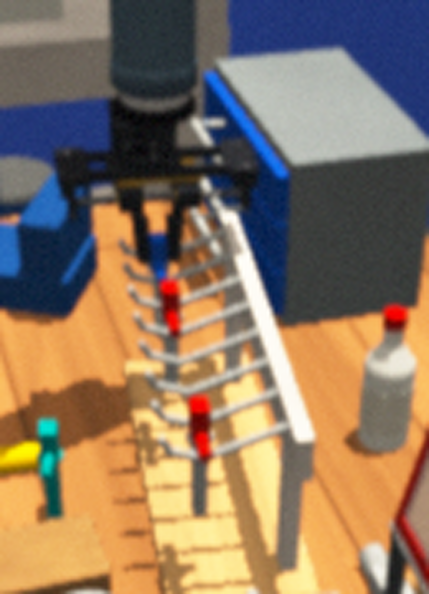

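Request:
{"fn": "move_arm", "kwargs": {
  "motion": [
    [0,-0.05,0,0,0,0,1],
    [0,-0.15,0,0,0,0,1],
    [0,-0.28,0,0,0,0,1],
    [0,-0.41,0,0,0,0,1],
    [0,-0.54,0,0,0,0,1],
    [0,-0.65,0,0,0,0,1],
    [0,-0.65,0,0,0,0,1]
  ]
}}

```text
t: 5.35
tcp_pos: [0.5562, 0.3567, 0.32]
ee_rot: [-1.562, 0.095, -0.104]
wrist_force: [1.3, 1.0, -0.6]
opening: 0.0159
```

```bash
python3 -c "
from h import *
# case blue outer mouth y=-.096, inner -.032
for y in(.096,.032,-.032,-.096): print(np.round(fr(.5694,-.1919,-.0447,[[0,y,.1]]),4))
plan((.50,-.10,.32),-50)
t=camera('top');cv2.imwrite('pics/t7.png',t[:,:,::-1])
s=camera('side');cv2.imwrite('pics/s7.png',s[:,:,::-1])"
```

```text
[[ 0.5737 -0.096   0.1   ]]
[[ 0.5708 -0.1599  0.1   ]]
[[ 0.568  -0.2239  0.1   ]]
[[ 0.5651 -0.2878  0.1   ]]
t 5.35 at [0.5562 0.3567 0.32  ] yaw -7.28 tilt [ 0.006  0.006 -1.   ] F [ 1.3  1.  -0.6] open 0.0159
frac [ 0.011 -0.016 -2.301] [-0.006  0.475  0.002]
```

View pics/t7.png

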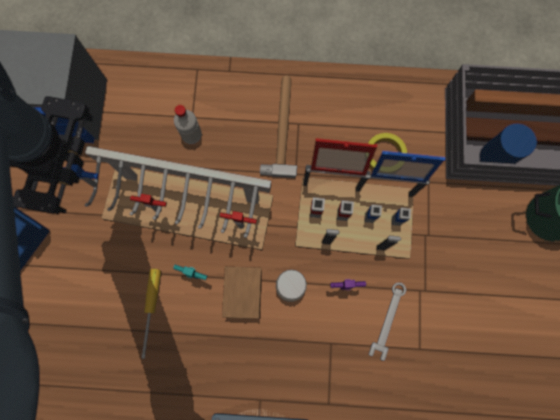

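View pics/s7.png

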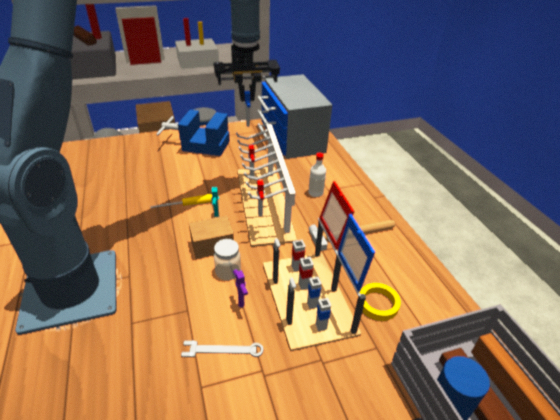

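Request:
{"fn": "move_arm", "kwargs": {
  "motion": [
    [-0.02,0,-0.15,0,0,0,1],
    [-0.05,0,-0.3,0,0.05,0,1],
    [-0.08,0,-0.45,0,0.1,0,1],
    [-0.1,0,-0.6,0,0.15,0,1],
    [-0.1,0,-0.75,0,0.2,0,1],
    [-0.1,0,-0.9,0,0.25,0,1],
    [-0.1,0,-1,0,0.3,0,1],
    [-0.1,0,-1,0,0.3,0,1]
  ]
}}

```text
t: 6.12
tcp_pos: [0.5078, 0.1544, 0.3132]
ee_rot: [-1.519, 0.478, -0.475]
wrist_force: [0.7, -0.8, -1.6]
opening: 0.0159
```

```bash
python3 -c "
from h import *
plan((.52,0,.32),-65);plan((.565,-.288,.32),-92.6)"
```

```text
t 6.12 at [0.5078 0.1544 0.3132] yaw -34.87 tilt [-0.002 -0.001 -1.   ] F [ 0.7 -0.8 -1.6] open 0.0159
frac [ 0.491 -0.034 -0.599] [ 0.001  0.335 -0.001]
t 6.12 at [0.5078 0.1544 0.3132] yaw -34.87 tilt [-0.002 -0.001 -1.   ] F [ 0.7 -0.8 -1.6] open 0.0159
frac [ 1.499 -0.033 -1.652] [ 0.002  0.641 -0.   ]
```

Request:
{"fn": "move_arm", "kwargs": {
  "motion": [
    [0.1,0,-0.12,0,0.07,0,1],
    [0.2,-0.03,-0.24,0,0.14,0,1],
    [0.3,-0.03,-0.36,0,0.21,0,1],
    [0.45,-0.03,-0.5,0,0.28,0,1],
    [0.6,-0.03,-0.65,0,0.35,0,1],
    [0.75,-0.03,-0.8,0,0.42,0,1],
    [0.88,-0.03,-0.93,0,0.5,0,1],
    [0.88,-0.03,-0.93,0,0.57,0,1],
    [0.88,-0.03,-0.93,0,0.64,0,1],
    [0.88,-0.03,-0.93,0,0.64,0,1]
  ]
}}

```text
t: 6.95
tcp_pos: [0.5454, -0.0988, 0.3177]
ee_rot: [-1.191, 1.247, -1.242]
wrist_force: [0.2, 0.2, -1.3]
opening: 0.0157
```

```bash
python3 -c "
from h import *
plan((.565,-.288,.32),-92.6)"
```

```text
t 6.95 at [ 0.5454 -0.0988  0.3177] yaw -92.7 tilt [-0.005 -0.001 -1.   ] F [ 0.2  0.2 -1.3] open 0.0157
frac [ 0.94  -0.011  0.143] [ 0.003 -0.001  0.001]
```

Request:
{"fn": "move_arm", "kwargs": {
  "motion": [
    [0.15,0,0.02,0,0,0,1],
    [0.3,0,0.05,0,0,0,1],
    [0.5,0,0.07,0,0,0,1],
    [0.7,0,0.1,0,0,0,1],
    [0.85,0,0.13,0,0,0,1],
    [0.94,0,0.143,0,0,0,1],
    [0.94,0.1,0.143,0,0,0,1],
    [0.94,0.2,0.143,0,0,0,1],
    [0.94,0.3,0.143,0,0,0,1],
    [0.94,0.35,0.143,0,0,0,1],
    [0.94,0.35,0.143,0,0,0,1],
    [0.94,0.35,0.143,0,0,0,1]
  ]
}}

```text
t: 7.95
tcp_pos: [0.5647, -0.2873, 0.2474]
ee_rot: [-1.193, 1.247, -1.24]
wrist_force: [0.2, 0.7, 0.4]
opening: 0.0156
```

```bash
python3 -c "
from h import *
plan((.565,-.288,.25),-92.6)
t=camera('top');crop(t,280,120,460,260,4.4,'t8.png')
s=camera('side');crop(s,255,180,395,350,3.5,'s8.png')"
```

```text
t 7.95 at [ 0.5647 -0.2873  0.2474] yaw -92.56 tilt [-0.007 -0.001 -1.   ] F [0.2 0.7 0.4] open 0.0156
frac [ 0.003 -0.013  0.001] [0.004 0.    0.001]
```

View pics/t8.png

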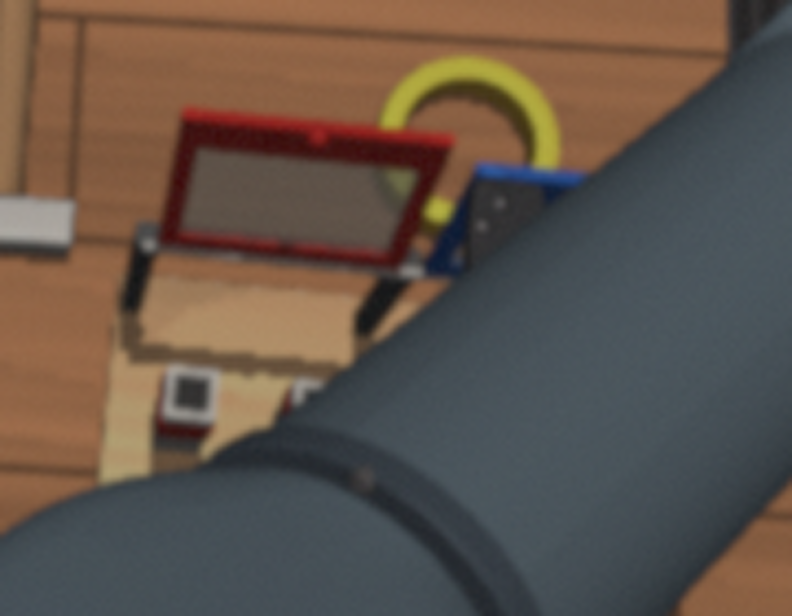

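View pics/s8.png

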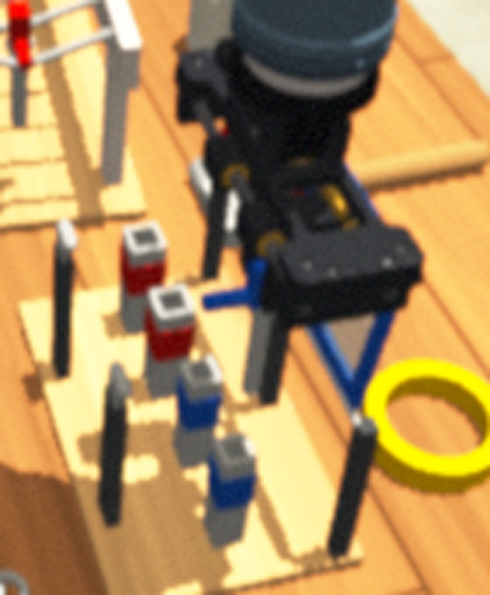

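```bash
python3 -c "
from h import *
s=camera('side');crop(s,282,235,342,330,6.2,'s9.png');crop(s,255,250,370,352,6.5,'s9b.png');crop(s,255,250,370,352,6.5,'s9b.png')"
```

```text
(no output)
```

View pics/s9.png

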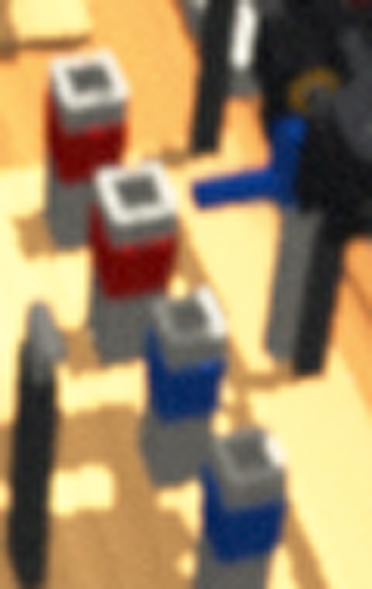

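View pics/s9b.png

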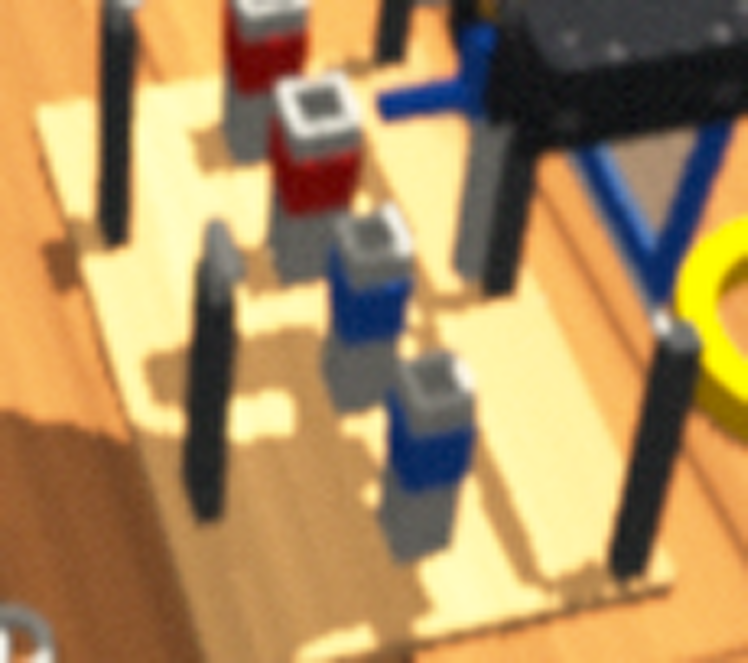

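Run:
```python
from h import *
L=np.array([[0,y,.1] for y in(.096,.032,-.032,-.096)]+[[.085,-.135,.012],[-.085,.135,.012]])
s=np.r_[px([(90,80),(136,191),(187,315),(246,451)],6.2,282,235),px([(672,580),(38,112)],6.5,255,250)]
t=px([(190,393)],4.4,280,120)
for o in({"side":([0,1,2,3,4,5],s),"top":([0],t)},{"side":([0,1,2,3],s[:4])}):
  q,r=fit(L,o,(.56,-.2,-.045));print(np.round(q,4),np.round(r,1).tolist(),fr(*q,L[:4]).round(4).tolist())
o=monitor.get_obs();R=Rn.from_rotvec(o['ee_rot']).as_matrix();p=o['tcp_pos']
for dz in(-.004,0,.004):
  for h in(.108,.112): print(dz,h,((proj('side',p+R@[0,h,dz])-[282,235]+.5)*6.2).round(0),)
print('bar ends',((proj('side',np.array([p+R@[0,.022,a] for a in(-.038,.038)]))-[282,235]+.5)*6.2).round(0))
```

```text
[ 0.5576 -0.2023 -0.0532] [[0.0, -0.0], [0.1, 0.2], [0.2, 0.3], [-0.2, 0.6], [0.4, 0.1], [-0.6, -0.9], [-0.6, -0.1]] [[0.5627, -0.1065, 0.1], [0.5593, -0.1704, 0.1], [0.5559, -0.2343, 0.1], [0.5525, -0.2982, 0.1]]
[ 0.5579 -0.2015 -0.05  ] [[-0.1, -0.3], [0.0, -0.0], [0.2, -0.0], [-0.1, 0.2]] [[0.5627, -0.1056, 0.1], [0.5595, -0.1695, 0.1], [0.5563, -0.2334, 0.1], [0.5531, -0.2973, 0.1]]
-0.004 0.108 [[268. 352.]]
-0.004 0.112 [[267. 359.]]
0 0.108 [[279. 350.]]
0 0.112 [[278. 357.]]
0.004 0.108 [[290. 348.]]
0.004 0.112 [[289. 355.]]
bar ends [[196. 194.]
 [417. 156.]]
```

```bash
python3 -c "
from h import *
plan((.5522,-.2977,.222),-92.95)"
```

```text
t 8.1 at [ 0.5653 -0.2883  0.249 ] yaw -92.64 tilt [-0.004 -0.002 -1.   ] F [ 0.  -0.1 -0.2] open 0.0153
frac [ 0.05   0.136 -0.063] [0.002 0.003 0.001]
```

Request:
{"fn": "move_arm", "kwargs": {
  "motion": [
    [0.05,0,-0.063,0,0.003,0,1],
    [0.05,0,-0.063,0,0.003,0,1],
    [0.05,0.06,-0.063,0,0.003,0,1],
    [0.05,0.12,-0.063,0.002,0.003,0.001,1],
    [0.05,0.136,-0.063,0.002,0.003,0.001,1],
    [0.05,0.136,-0.063,0.002,0.003,0.001,1],
    [0.05,0.136,-0.063,0.002,0.003,0.001,1]
  ]
}}

```text
t: 8.68
tcp_pos: [0.5521, -0.2974, 0.2212]
ee_rot: [-1.186, 1.247, -1.246]
wrist_force: [0.4, -0.1, -0.5]
opening: 0.0158
```

```bash
python3 -c "
from h import *
plan((.5522,-.2977,.222),-92.95)
o=monitor.get_obs();R=Rn.from_rotvec(o['ee_rot']).as_matrix();p=o['tcp_pos']
P=np.r_[[p+R@[0,.11,0]],fr(.5577,-.202,-.0515,[[sx*.007,-.096+sy*.007,.1] for sx in(-1,1) for sy in(-1,1)])]
s=camera('side');crop(s,290,240,350,330,6.5,'s10.png',proj('side',P));crop(s,290,240,350,330,6.5,'s10a.png')
t=camera('top');cv2.imwrite('pics/t10.png',t[:,:,::-1])"
```

```text
t 8.68 at [ 0.5521 -0.2974  0.2212] yaw -92.9 tilt [-0.001 -0.    -1.   ] F [ 0.4 -0.1 -0.5] open 0.0158
frac [ 0.001 -0.004  0.001] [0.001 0.001 0.   ]
```

View pics/s10.png

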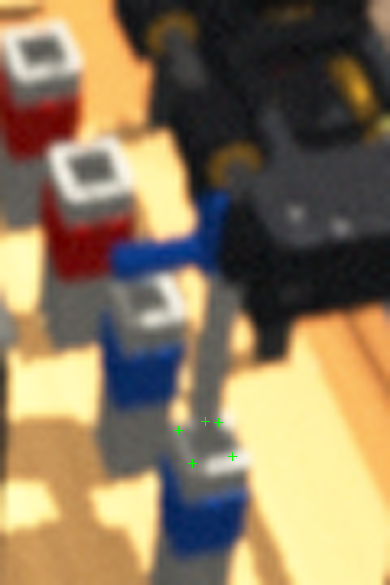

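View pics/s10a.png

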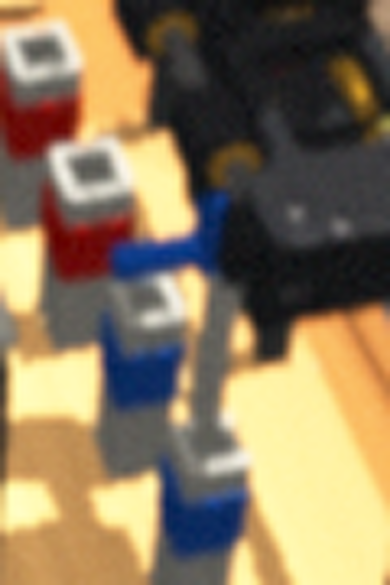

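Request:
{"fn": "move_arm", "kwargs": {
  "motion": [
    [0,0.03,0,0,0,0,1],
    [0,0.05,0,0,0,0,1],
    [0,0.07,0,0,0,0,1],
    [0,0.09,0,0,0,0,1],
    [0,0.1,0,0,0,0,1],
    [0,0.1,0,0,0,0,1]
  ]
}}

```text
t: 9.28
tcp_pos: [0.5528, -0.2978, 0.2017]
ee_rot: [-1.185, 1.245, -1.247]
wrist_force: [2.6, 0.2, -3.2]
opening: 0.0157
```

```bash
python3 -c "
from h import *
plan((.5522,-.2977,.13),-92.95)
s=camera('side');crop(s,290,240,350,330,6.5,'s11.png')"
```

```text
t 9.28 at [ 0.5528 -0.2978  0.2017] yaw -92.89 tilt [ 0.    -0.001 -1.   ] F [ 2.6  0.2 -3.2] open 0.0157
frac [-0.001  0.358 -0.003] [-0.     0.001  0.001]
```

View pics/s11.png

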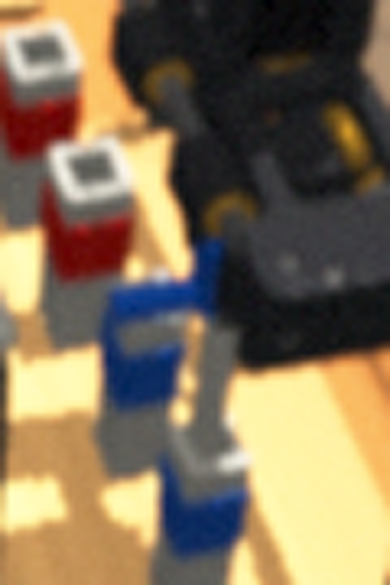

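Request:
{"fn": "move_arm", "kwargs": {
  "motion": [
    [0,0.04,0.003,0,0,0,1],
    [0,0.08,0.003,0,0,0,1],
    [0,0.12,0.003,0,0,0,1],
    [0,0.16,0.003,0,0,0,1],
    [0,0.2,0.003,0,0,0,1],
    [0,0.2,0.003,0,0,0,1]
  ]
}}

```text
t: 9.83
tcp_pos: [0.5532, -0.2979, 0.16]
ee_rot: [-1.186, 1.246, -1.247]
wrist_force: [2.9, -3.0, -4.5]
opening: 0.0156
```

Request:
{"fn": "move_arm", "kwargs": {
  "motion": [
    [0,0.04,0.003,0,0,0,1],
    [0,0.08,0.003,0,0,0,1],
    [0,0.11,0.003,0,0,0,1],
    [0,0.13,0.003,0,0,0,1],
    [0,0.15,0.003,0,0,0,1],
    [0,0.16,0.003,0,0,0,1]
  ]
}}

```text
t: 10.33
tcp_pos: [0.5539, -0.2983, 0.1317]
ee_rot: [-1.184, 1.247, -1.246]
wrist_force: [-11.4, 10.9, 45.9]
opening: 0.0158
```

Request:
{"fn": "move_arm", "kwargs": {
  "motion": [
    [0,-0.01,0,0,0,0,1],
    [0,-0.01,0,0,0,0,0.23],
    [0,-0.01,0,0,0,0,0.23],
    [0,-0.01,0,0,0,0,0.23],
    [0,-0.01,0,0,0,0,0.23],
    [0,-0.1,0,0,0,0,0.23],
    [0,-0.25,0,0,0,0,0.23],
    [0,-0.45,0,0,0,0,0.23],
    [0,-0.65,0,0,0,0,0.23],
    [0,-0.85,0,0,0,0,0.23],
    [0,-0.9,0,0,0,0,0.23]
  ]
}}

```text
t: 11.25
tcp_pos: [0.5554, -0.3004, 0.3177]
ee_rot: [-1.181, 1.24, -1.252]
wrist_force: [-0.3, -1.2, 0.8]
opening: 0.0338
```

```bash
python3 -c "
from h import *
plan((.5181,.0708,.30),-7.6)
s=camera('side');crop(s,250,180,375,350,3.4,'s12.png')
t=camera('top');cv2.imwrite('pics/t12.png',t[:,:,::-1])"
```

```text
t 11.25 at [ 0.5554 -0.3004  0.3177] yaw -92.94 tilt [ 0.008 -0.003 -1.   ] F [-0.3 -1.2  0.8] open 0.0338
frac [-1.844  0.082 -0.282] [-0.003 -0.948  0.005]
```

View pics/s12.png

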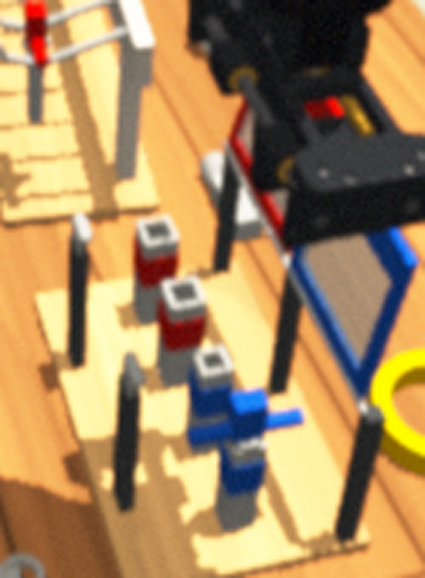

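View pics/t12.png

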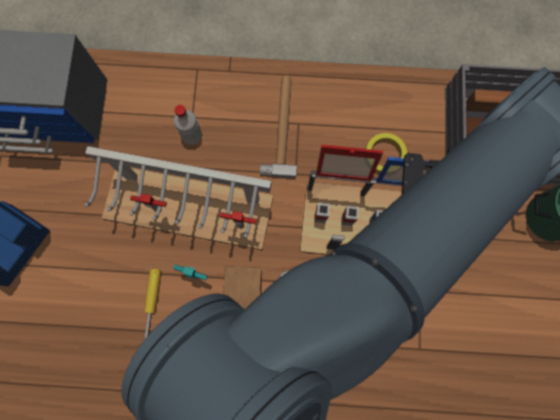

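Request:
{"fn": "move_arm", "kwargs": {
  "motion": [
    [-0.15,0,-0.02,0,0,0,0.1],
    [-0.3,0,-0.05,0,-0.05,0,-0.1],
    [-0.48,0,-0.08,0,-0.1,0,-0.2],
    [-0.66,0,-0.12,0,-0.17,0,-0.2],
    [-0.84,0,-0.16,0,-0.24,0,-0.2],
    [-1,0,-0.2,0,-0.31,0,-0.2],
    [-1,0,-0.2,0,-0.38,0,-0.2],
    [-1,0,-0.2,0,-0.45,0,-0.2],
    [-1,0,-0.2,0,-0.5,0,-0.2]
  ]
}}

```text
t: 12.1
tcp_pos: [0.5238, -0.0957, 0.3114]
ee_rot: [-1.472, 0.646, -0.648]
wrist_force: [0.3, -0.6, -0.8]
opening: 0.0527
```

```bash
python3 -c "
from h import *
plan((.5181,.0708,.28),-7.6)"
```

```text
t 12.1 at [ 0.5238 -0.0957  0.3114] yaw -47.44 tilt [ 0.001 -0.    -1.   ] F [ 0.3 -0.6 -0.8] open 0.0527
frac [-0.633  0.157  0.542] [-0.    -0.443  0.   ]
```

Request:
{"fn": "move_arm", "kwargs": {
  "motion": [
    [-0.12,0.03,0.1,0,-0.08,0,-0.2],
    [-0.25,0.06,0.21,0,-0.16,0,-0.2],
    [-0.38,0.09,0.32,0,-0.24,0,-0.2],
    [-0.5,0.12,0.43,0,-0.32,0,-0.2],
    [-0.6,0.15,0.52,0,-0.4,0,-0.2],
    [-0.633,0.157,0.542,0,-0.443,0,-0.2],
    [-0.633,0.157,0.542,0,-0.443,0,-0.2],
    [-0.633,0.157,0.542,0,-0.443,0,-0.2],
    [-0.633,0.157,0.542,0,-0.443,0,-0.2]
  ]
}}

```text
t: 12.85
tcp_pos: [0.5177, 0.0694, 0.2792]
ee_rot: [-1.569, 0.107, -0.107]
wrist_force: [-0.7, 0.2, 0.1]
opening: 0.0525
```

```bash
python3 -c "
from h import *
plan((.5181,.0708,.184),-7.6)
t=camera('top');cv2.imwrite('pics/t13.png',t[:,:,::-1])
s=camera('side');crop(s,200,60,330,240,3.3,'s13.png')"
```

```text
t 12.85 at [0.5177 0.0694 0.2792] yaw -7.81 tilt [-0.001 -0.001 -1.   ] F [-0.7  0.2  0.1] open 0.0525
frac [0.001 0.476 0.008] [ 0.001 -0.002 -0.   ]
```

View pics/t13.png

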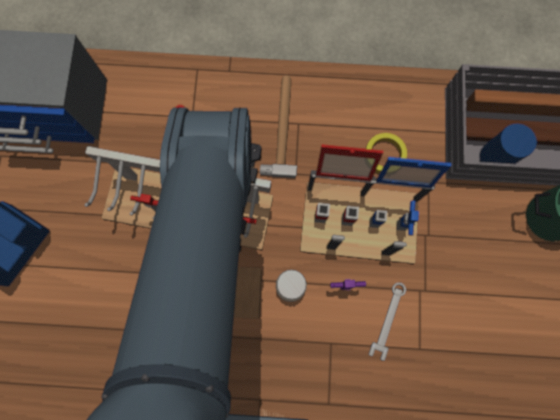

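View pics/s13.png

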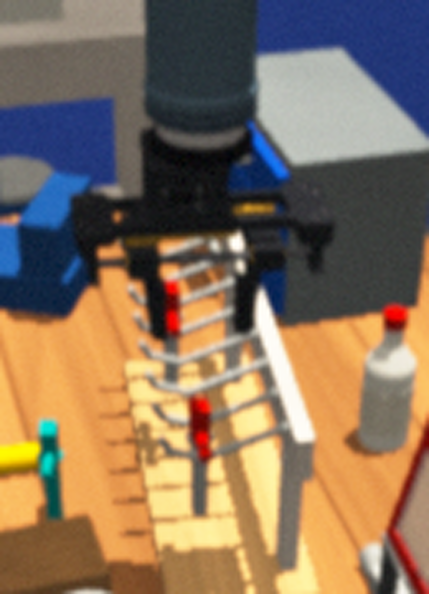

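The fingers stand centred over the near red key in the side view, and the case is fully visible in the top view with the blue key home. Now I descend and grip.

Request:
{"fn": "move_arm", "kwargs": {
  "motion": [
    [0.001,0.08,0.008,0,-0.002,0,-0.2],
    [0.001,0.17,0.008,0,-0.002,0,-0.2],
    [0.001,0.26,0.008,0,-0.002,0,-0.2],
    [0.001,0.35,0.008,0,-0.002,0,-0.2],
    [0.001,0.43,0.008,0,-0.002,0,-0.2],
    [0.001,0.476,0.008,0,-0.002,0,-0.2],
    [0.001,0.476,0.008,0,-0.002,0,-0.2],
    [0.001,0.476,0.008,0,-0.002,0,0.3],
    [0.001,0.476,0.008,0,-0.002,0,1],
    [0.001,0.476,0.008,0,-0.002,0,1],
    [0.001,0.476,0.008,0,-0.002,0,1],
    [0.001,0.476,0.008,0,-0.002,0,1],
    [0.001,0.476,0.008,0,-0.002,0,1],
    [0.001,0.476,0.008,0,-0.002,0,1],
    [0.001,0.476,0.008,0,-0.002,0,1],
    [0.001,0.476,0.008,0,-0.002,0,1]
  ],
  "force": 30
}}

```text
t: 14.28
tcp_pos: [0.5184, 0.071, 0.185]
ee_rot: [-1.569, 0.104, -0.104]
wrist_force: [-3.2, 0.1, 6.3]
opening: 0.0159
```

```bash
python3 -c "
from h import *
plan((.5181,.0708,.32),-7.6)
t=camera('top');crop(t,280,120,440,270,4,'t14.png')
s=camera('side');crop(s,230,60,360,240,3.3,'s14.png')"
```

```text
t 14.28 at [0.5184 0.071  0.185 ] yaw -7.61 tilt [ 0. -0. -1.] F [-3.2  0.1  6.3] open 0.0159
frac [-0.001 -0.675 -0.001] [ 0. -0.  0.]
```

View pics/t14.png

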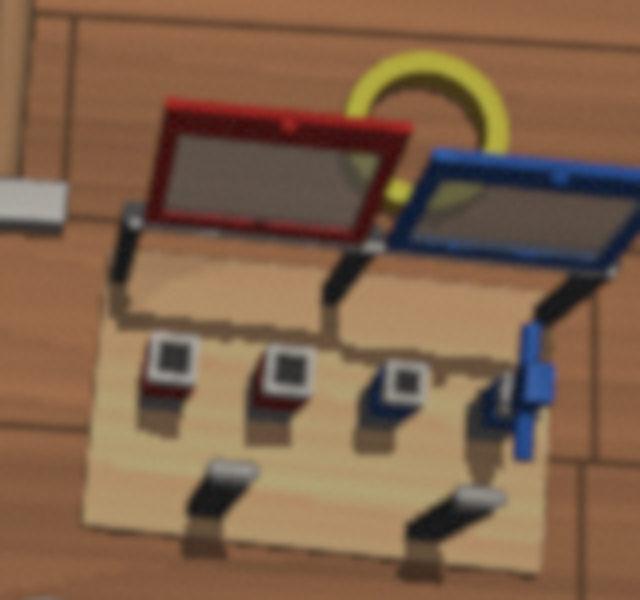

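View pics/s14.png

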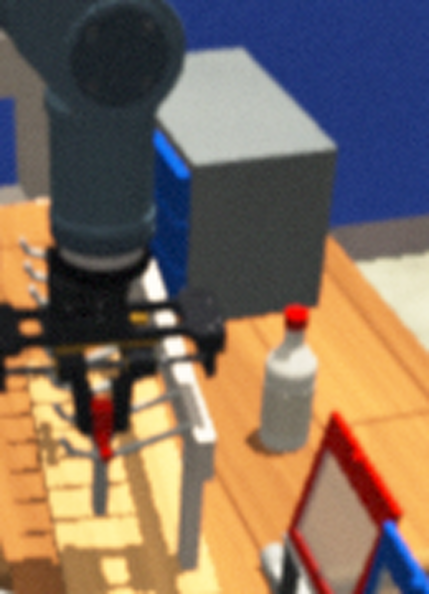

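Run:
```python
from h import *
L=np.array([[0,y,.1] for y in(.096,.032,-.032)]+[[-.085,.135,.012],[-.085,-.135,.012]])
t=px([(174,358),(291,370),(407,383),(83,525),(540,575)],4,280,120)
q,r=fit(L,{"top":([0,1,2,3,4],t)},(.56,-.2,-.045));print(np.round(q,4),np.round(r,1).tolist(),fr(*q,L[:3]).round(4).tolist(),np.degrees(q[2]))
plan((.5,-.0,.325),-50)
```

```text
[ 0.5577 -0.2046 -0.0462] [[0.1, 0.0], [-0.1, 0.1], [0.0, -0.0], [-0.5, -0.1], [0.5, -0.0]] [[0.5622, -0.1087, 0.1], [0.5592, -0.1727, 0.1], [0.5563, -0.2366, 0.1]] -2.645935025466838
t 14.38 at [0.5183 0.0709 0.185 ] yaw -7.61 tilt [ 0. -0. -1.] F [-3.3  0.1  5.3] open 0.0157
frac [-0.044 -0.7   -0.364] [0.    0.471 0.   ]
```

Request:
{"fn": "move_arm", "kwargs": {
  "motion": [
    [0,-0.05,0,0,0,0,1],
    [0,-0.15,0,0,0,0,1],
    [0,-0.28,0,0,0,0,1],
    [0,-0.41,0,0,0,0,1],
    [0,-0.54,0,0,0,0,1],
    [0,-0.66,0,0,0,0,1],
    [0,-0.7,0,0,0,0,1],
    [0,-0.7,0,0,0,0,1]
  ]
}}

```text
t: 15.05
tcp_pos: [0.5194, 0.0711, 0.3271]
ee_rot: [-1.567, 0.101, -0.108]
wrist_force: [0.9, 0.1, -0.9]
opening: 0.0157
```

Run:
```python
from h import *
plan((.55,-.13,.325),-92.95)
```

```text
t 15.05 at [0.5194 0.0711 0.3271] yaw -7.62 tilt [ 0.004  0.001 -1.   ] F [ 0.9  0.1 -0.9] open 0.0157
frac [ 0.285  0.01  -0.976] [-0.003  0.948  0.001]
```

Request:
{"fn": "move_arm", "kwargs": {
  "motion": [
    [0.02,0,-0.1,0,0.07,0,1],
    [0.05,0,-0.22,0,0.14,0,1],
    [0.1,0,-0.34,0,0.21,0,1],
    [0.13,0,-0.46,0,0.28,0,1],
    [0.16,0,-0.58,0,0.35,0,1],
    [0.2,0,-0.7,0,0.42,0,1],
    [0.24,0,-0.82,0,0.49,0,1],
    [0.28,0,-0.95,0,0.56,0,1],
    [0.285,0,-0.976,0,0.63,0,1],
    [0.285,0,-0.976,0,0.7,0,1],
    [0.285,0,-0.976,0,0.77,0,1],
    [0.285,0,-0.976,0,0.84,0,1],
    [0.285,0,-0.976,0,0.91,0,1],
    [0.285,0,-0.976,0,0.945,0,1],
    [0.285,0,-0.976,0,0.945,0,1]
  ]
}}

```text
t: 16.3
tcp_pos: [0.5493, -0.1297, 0.3251]
ee_rot: [-1.184, 1.244, -1.245]
wrist_force: [0.3, -0.3, -1.7]
opening: 0.0155
```

Run:
```python
from h import *
plan((.5588,-.1718,.25),-92.8)
s=camera('side');crop(s,255,180,395,350,3.5,'s15.png');crop(s,282,230,342,330,6,'s15a.png')
```

```text
t 16.3 at [ 0.5493 -0.1297  0.3251] yaw -92.78 tilt [ 0.001  0.001 -1.   ] F [ 0.3 -0.3 -1.7] open 0.0155
frac [0.208 0.375 0.057] [-0.001  0.    -0.   ]
```

View pics/s15.png

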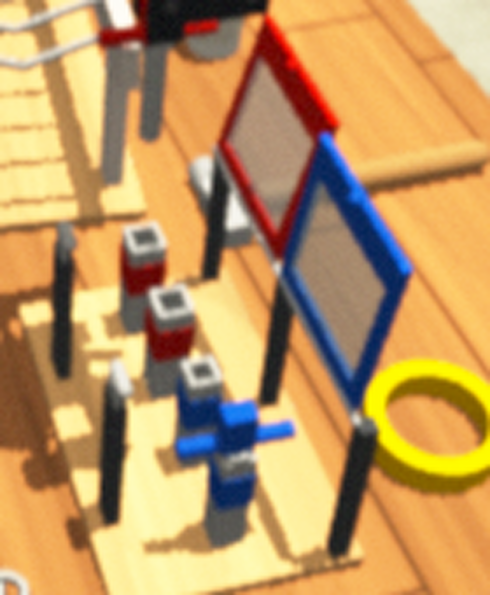

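View pics/s15a.png

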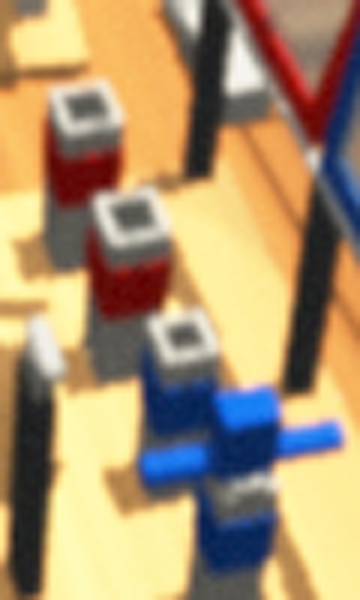

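Run:
```python
from h import *
L=np.array([[0,y,.1] for y in(.096,.032,-.032)]+[[-.085,.135,.012],[-.085,-.135,.012],[.085,-.135,.012]])
t=px([(174,358),(291,370),(407,383),(83,525),(540,575)],4,280,120)
s=np.r_[px([(85,106),(133,214),(184,337)],6,282,230),px([(360,557)],3.5,255,180)]
for o in({"top":([0,1,2,3,4],t),"side":([0,1,2,5],s)},{"side":([0,1,2],s[:3])}):
  q,r=fit(L,o,(.56,-.2,-.045));print(np.round(q,4),np.round(r,1).tolist(),fr(*q,L[:3]).round(4).tolist(),np.degrees(q[2]))
```

```text
[ 0.5575 -0.2037 -0.0459] [[-0.3, 0.1], [-0.5, 0.2], [-0.4, 0.1], [-0.9, -0.0], [0.1, 0.0], [0.2, 0.6], [-0.1, 0.8], [-0.1, 0.4], [1.5, 0.4]] [[0.5619, -0.1078, 0.1], [0.559, -0.1717, 0.1], [0.556, -0.2357, 0.1]] -2.632297176819562
[ 0.5582 -0.2019 -0.0409] [[0.1, 0.1], [-0.1, 0.2], [0.0, -0.3]] [[0.5622, -0.106, 0.1], [0.5596, -0.1699, 0.1], [0.5569, -0.2339, 0.1]] -2.3452270811862177
```

Run:
```python
from h import *
plan((.559,-.171,.224),-92.6)
```

```text
t 16.35 at [ 0.5494 -0.1297  0.3254] yaw -92.59 tilt [ 0.002  0.001 -1.   ] F [ 0.  -0.4 -1.8] open 0.0158
frac [0.204 0.507 0.057] [-0.001  0.    -0.   ]
```

Request:
{"fn": "move_arm", "kwargs": {
  "motion": [
    [0.1,0,0.03,0,0,0,1],
    [0.2,0,0.057,0,0,0,1],
    [0.204,0,0.057,0,0,0,1],
    [0.204,0.12,0.057,0,0,0,1],
    [0.204,0.25,0.057,0,0,0,1],
    [0.204,0.37,0.057,0,0,0,1],
    [0.204,0.46,0.057,0,0,0,1],
    [0.204,0.5,0.057,0,0,0,1],
    [0.204,0.507,0.057,0,0,0,1],
    [0.204,0.507,0.057,0,0,0,1],
    [0.204,0.507,0.057,0,0,0,1]
  ]
}}

```text
t: 17.27
tcp_pos: [0.5597, -0.1712, 0.225]
ee_rot: [-1.185, 1.24, -1.244]
wrist_force: [0.5, 0.7, -1.1]
opening: 0.0153
```

```bash
python3 -c "
from h import *
plan((.559,-.171,.224),-92.6)
o=monitor.get_obs();R=Rn.from_rotvec(o['ee_rot']).as_matrix();p=o['tcp_pos']
P=np.r_[[p+R@[0,.1117,0],p+R@[0,.12,0]],[p+R@[0,.1237,0]]]
s=camera('side');crop(s,275,220,345,310,6.5,'s16.png',proj('side',P));crop(s,275,220,345,310,6.5,'s16a.png')"
```

```text
t 17.27 at [ 0.5597 -0.1712  0.225 ] yaw -92.57 tilt [ 0.003  0.    -1.   ] F [ 0.5  0.7 -1.1] open 0.0153
frac [-0.001  0.005 -0.004] [-0.002  0.    -0.   ]
```

View pics/s16.png

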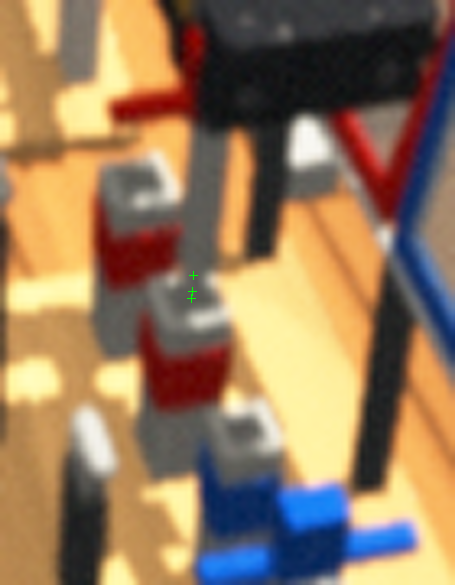

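View pics/s16a.png

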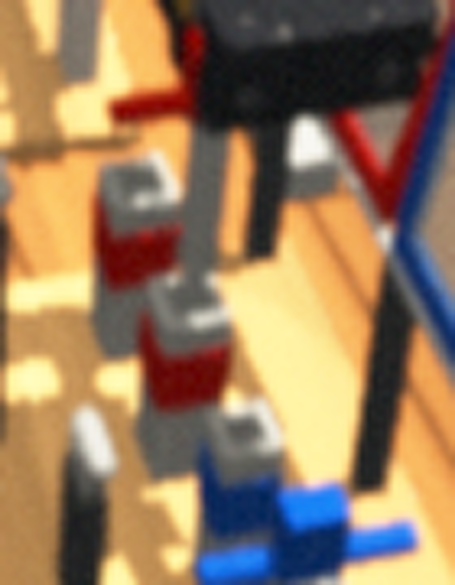

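```bash
python3 -c "
from h import *
o=monitor.get_obs();R=Rn.from_rotvec(o['ee_rot']).as_matrix();p=o['tcp_pos']
for h in(.05,.07,.09,.1117): print(h,proj('side',[p+R@[0,h,0]]).round(2))
s=camera('side')
for v in range(240,268,2): print(v,s[v,296:316].astype(int).sum(1)//3)
"
```

```text
0.05 [[306.19 243.04]]
0.07 [[305.59 249.3 ]]
0.09 [[305.01 255.4 ]]
0.1117 [[304.4  261.83]]
240 [144 169 175 180 179 181 180 167 115  82  71  55  52  64  90 111  90  69
  45  41]
242 [160 180 191 189 184 181 178 165 119  93  92  91  90  97 136 166 144 101
  53  34]
244 [172 185 216 228 210 186 175 159 114  92  91  92  90 104 143 172 168 125
  64  36]
246 [103 106 130 191 225 208 181 149 103  90  89  92  92 111 152 172 171 134
  66  36]
248 [ 92 100 106 138 201 227 202 141 100  90  94  87  92 115 161 174 167 108
  47  37]
250 [177 181 168 173 195 206 181 122  94  91  90  90  94 124 169 173 164 101
  44  33]
252 [120 114 111 106 104 104 100  90  88  90  91  93  97 137 171 172 150  84
  40  37]
254 [ 87  93  86  83  84  85  90  87  84  92  87  90 108 149 171 169 133  70
  39  36]
256 [ 64  66  61  50  46  56  72  84  92  92  87  94 114 162 178 168 118  54
  35  39]
258 [ 36  34  42  40  42  55  73  87  88  89  89  89 107 143 168 159 110  56
  37  37]
260 [ 39  38  42  40  47  66  86  92  90  89  88  92  97 114 119 124 124 122
 140 161]
262 [ 47  63  84  94 118 154 141 127 107  99 122 168 182 179 177 188 204 207
 207 210]
264 [ 74  91 114 120 115 118 103  99  93  92 106 138 172 204 212 213 215 215
 211 209]
266 [ 89  89 106 123 114  96  92  86  88  90  96 106 141 189 220 222 219 221
 220 218]
```

Request:
{"fn": "move_arm", "kwargs": {
  "motion": [
    [0,0,-0.004,-0.002,0,0,1],
    [0,0.03,-0.004,-0.002,0,0,1],
    [0,0.05,-0.004,-0.002,0,0,1],
    [0,0.07,-0.004,-0.002,0,0,1],
    [0,0.09,-0.004,-0.002,0,0,1],
    [0,0.1,-0.004,-0.002,0,0,1],
    [0,0.1,-0.004,-0.002,0,0,1]
  ]
}}

```text
t: 17.95
tcp_pos: [0.5587, -0.1715, 0.2045]
ee_rot: [-1.188, 1.243, -1.242]
wrist_force: [0.3, -1.3, -1.4]
opening: 0.016
```

```bash
python3 -c "
from h import *
plan((.559,-.171,.16),-92.6)
s=camera('side');crop(s,275,220,345,310,6.5,'s17.png')"
```

```text
t 17.95 at [ 0.5587 -0.1715  0.2045] yaw -92.6 tilt [-0. -0. -1.] F [ 0.3 -1.3 -1.4] open 0.016
frac [-0.002  0.223  0.002] [0. 0. 0.]
```

View pics/s17.png

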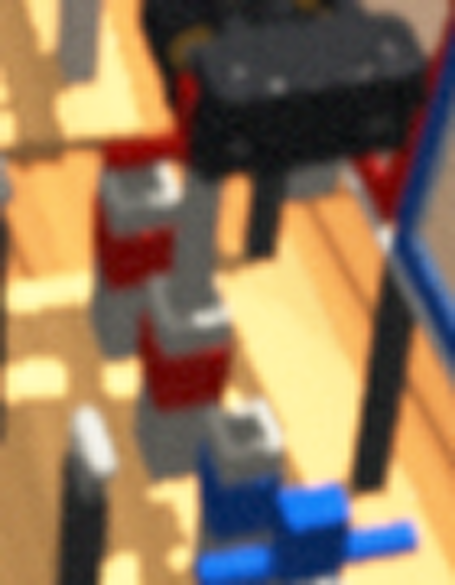

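Foot at z ≈ 0.093 with little force: it has entered the tube. Continuing down.

Request:
{"fn": "move_arm", "kwargs": {
  "motion": [
    [0,0.04,0,0,0,0,1],
    [0,0.08,0,0,0,0,1],
    [0,0.12,0,0,0,0,1],
    [0,0.16,0,0,0,0,1],
    [0,0.2,0,0,0,0,1],
    [0,0.2,0,0,0,0,1]
  ]
}}

```text
t: 18.5
tcp_pos: [0.558, -0.1713, 0.1629]
ee_rot: [-1.189, 1.244, -1.242]
wrist_force: [0.2, -1.7, -2.3]
opening: 0.0158
```

Request:
{"fn": "move_arm", "kwargs": {
  "motion": [
    [0,0.04,0,0,0,0,1],
    [0,0.08,0,0,0,0,1],
    [0,0.11,0,0,0,0,1],
    [0,0.13,0,0,0,0,1],
    [0,0.145,0,0,0,0,1],
    [0,0.155,0,0,0,0,1],
    [0,0.155,0,0,0,0,1]
  ]
}}

```text
t: 19.08
tcp_pos: [0.558, -0.1713, 0.1325]
ee_rot: [-1.188, 1.245, -1.241]
wrist_force: [-2.9, -0.6, 6.0]
opening: 0.0157
```

Request:
{"fn": "move_arm", "kwargs": {
  "motion": [
    [0,0.01,0,0,0,0,1],
    [0,0.01,0,0,0,0,1],
    [0,0,0,0,0,0,0.23],
    [0,0,0,0,0,0,0.23],
    [0,0,0,0,0,0,0.23],
    [0,0,0,0,0,0,0.23],
    [0,-0.1,0,0,0,0,0.23],
    [0,-0.25,0,0,0,0,0.23],
    [0,-0.45,0,0,0,0,0.23],
    [0,-0.65,0,0,0,0,0.23],
    [0,-0.85,0,0,0,0,0.23],
    [0,-0.9,0,0,0,0,0.23]
  ]
}}

```text
t: 20.08
tcp_pos: [0.5605, -0.173, 0.3184]
ee_rot: [-1.183, 1.238, -1.246]
wrist_force: [0.4, -0.7, -0.1]
opening: 0.0339
```

```bash
python3 -c "
from h import *
plan((.535,.11,.31),-7.6)
s=camera('side');crop(s,250,180,375,350,3.4,'s18.png')"
```

```text
t 20.08 at [ 0.5605 -0.173   0.3184] yaw -92.64 tilt [ 0.006 -0.001 -1.   ] F [ 0.4 -0.7 -0.1] open 0.0339
frac [-1.407  0.04  -0.193] [-0.003 -0.945  0.003]
```

View pics/s18.png

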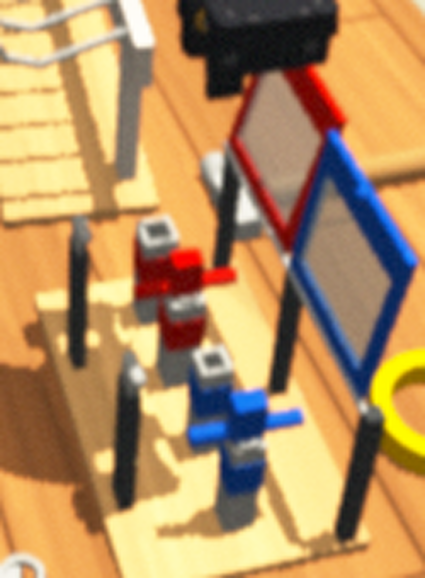

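Request:
{"fn": "move_arm", "kwargs": {
  "motion": [
    [-0.15,0,-0.02,0,-0.03,0,0.1],
    [-0.3,0,-0.05,0,-0.08,0,-0.1],
    [-0.48,0,-0.08,0,-0.14,0,-0.2],
    [-0.66,0,-0.12,0,-0.21,0,-0.2],
    [-0.84,0,-0.16,0,-0.28,0,-0.2],
    [-1,0,-0.2,0,-0.35,0,-0.2],
    [-1,0,-0.2,0,-0.42,0,-0.2],
    [-1,0,-0.2,0,-0.5,0,-0.2],
    [-1,0,-0.2,0,-0.5,0,-0.2]
  ]
}}

```text
t: 20.88
tcp_pos: [0.529, 0.0299, 0.3162]
ee_rot: [-1.472, 0.641, -0.647]
wrist_force: [0.5, -0.4, 0.2]
opening: 0.0526
```

```bash
python3 -c "
from h import *
plan((.5433,.2591,.29),-7.6)"
```

```text
t 20.88 at [0.529  0.0299 0.3162] yaw -47.26 tilt [ 0.004 -0.    -1.   ] F [ 0.5 -0.4  0.2] open 0.0526
frac [-0.793  0.131  0.83 ] [-0.001 -0.441  0.002]
```

Request:
{"fn": "move_arm", "kwargs": {
  "motion": [
    [-0.12,0.03,0.12,0,-0.08,0,-0.2],
    [-0.25,0.06,0.26,0,-0.16,0,-0.2],
    [-0.38,0.09,0.4,0,-0.24,0,-0.2],
    [-0.52,0.12,0.54,0,-0.32,0,-0.2],
    [-0.65,0.13,0.68,0,-0.4,0,-0.2],
    [-0.76,0.131,0.8,0,-0.441,0,-0.2],
    [-0.793,0.131,0.83,0,-0.441,0,-0.2],
    [-0.793,0.131,0.83,0,-0.441,0.002,-0.2],
    [-0.793,0.131,0.83,0,-0.441,0.002,-0.2],
    [-0.793,0.131,0.83,0,-0.441,0.002,-0.2]
  ]
}}

```text
t: 21.72
tcp_pos: [0.5438, 0.2563, 0.2896]
ee_rot: [-1.569, 0.107, -0.109]
wrist_force: [0.0, 0.1, -0.6]
opening: 0.0531
```

```bash
python3 -c "
from h import *
plan((.5433,.2591,.184),-7.6)
t=camera('top');crop(t,280,120,440,270,4,'t19.png')
s=camera('side');crop(s,200,60,330,240,3.3,'s19.png')"
```

```text
t 21.72 at [0.5438 0.2563 0.2896] yaw -7.88 tilt [ 0.001 -0.001 -1.   ] F [ 0.   0.1 -0.6] open 0.0531
frac [-0.005  0.528  0.014] [ 0.    -0.003  0.001]
```

View pics/t19.png

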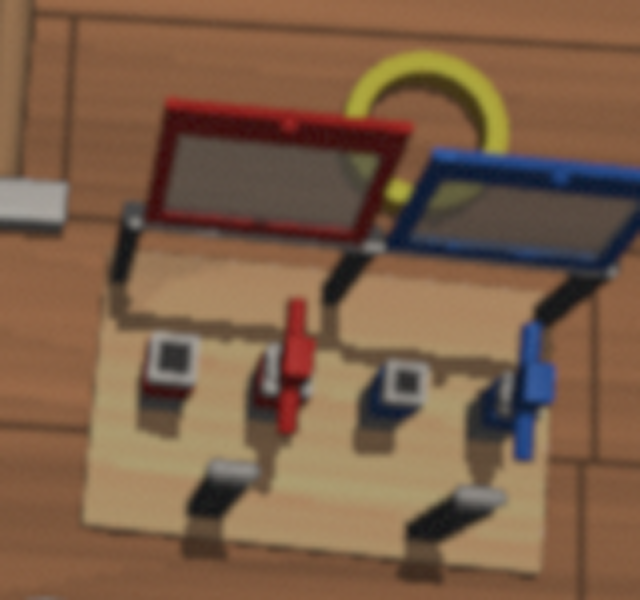

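View pics/s19.png

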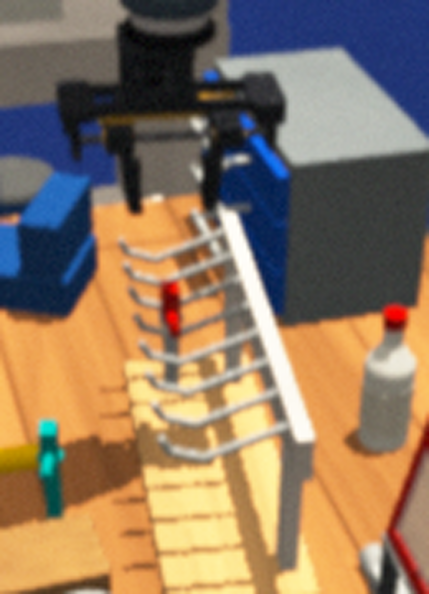

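Request:
{"fn": "move_arm", "kwargs": {
  "motion": [
    [-0.005,0,0.014,0,-0.003,0,-0.2],
    [-0.005,0.08,0.014,0,-0.003,0,-0.2],
    [-0.005,0.17,0.014,0,-0.003,0,-0.2],
    [-0.005,0.26,0.014,0,-0.003,0,-0.2],
    [-0.005,0.35,0.014,0,-0.003,0,-0.2],
    [-0.005,0.43,0.014,0,-0.003,0,-0.2],
    [-0.005,0.5,0.014,0,-0.003,0,-0.2],
    [-0.005,0.528,0.014,0,-0.003,0,-0.2],
    [-0.005,0.528,0.014,0,-0.003,0,-0.2],
    [-0.005,0.528,0.014,0,-0.003,0,0.3],
    [-0.005,0.528,0.014,0,-0.003,0,1],
    [-0.005,0.528,0.014,0,-0.003,0,1],
    [-0.005,0.528,0.014,0,-0.003,0,1],
    [-0.005,0.528,0.014,0,-0.003,0,1],
    [-0.005,0.528,0.014,0,-0.003,0,1],
    [-0.005,0.528,0.014,0,-0.003,0,1],
    [-0.005,0.528,0.014,0,-0.003,0,1],
    [-0.005,0.528,0.014,0,-0.003,0,1]
  ],
  "force": 30
}}

```text
t: 23.32
tcp_pos: [0.5428, 0.2599, 0.1848]
ee_rot: [-1.568, 0.103, -0.104]
wrist_force: [-3.9, 0.3, 5.2]
opening: 0.0157
```

Request:
{"fn": "move_arm", "kwargs": {
  "motion": [
    [0,-0.05,0,0,0,0,1],
    [0,-0.15,0,0,0,0,1],
    [0,-0.28,0,0,0,0,1],
    [0,-0.41,0,0,0,0,1],
    [0,-0.54,0,0,0,0,1],
    [0,-0.66,0,0,0,0,1],
    [0,-0.7,0,0,0,0,1],
    [0,-0.7,0,0,0,0,1]
  ]
}}

```text
t: 23.98
tcp_pos: [0.544, 0.2601, 0.3272]
ee_rot: [-1.565, 0.1, -0.107]
wrist_force: [-0.1, 0.4, -0.9]
opening: 0.0159
```

```bash
python3 -c "
from h import *
plan((.54,0,.32),-50)
s=camera('side');crop(s,200,40,330,220,3.3,'s20.png')"
```

```text
t 23.98 at [0.544  0.2601 0.3272] yaw -7.55 tilt [ 0.004  0.003 -1.   ] F [-0.1  0.4 -0.9] open 0.0159
frac [ 0.151  0.032 -1.292] [-0.003  0.472  0.002]
```

View pics/s20.png

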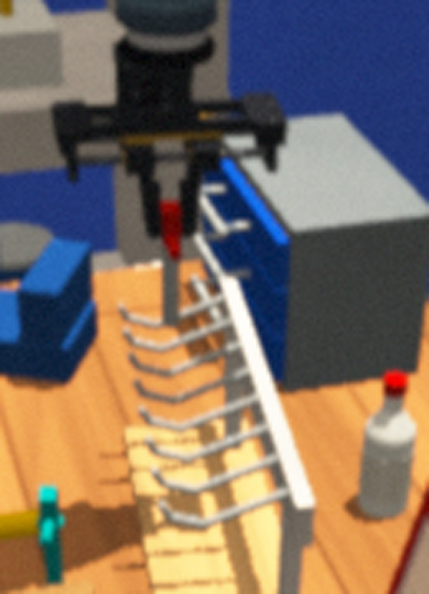

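Request:
{"fn": "move_arm", "kwargs": {
  "motion": [
    [0.02,0,-0.15,0,0.04,0,1],
    [0.02,0,-0.32,0,0.1,0,1],
    [0.03,0,-0.49,0,0.16,0,1],
    [0.03,0,-0.66,0,0.23,0,1],
    [0.03,0,-0.83,0,0.3,0,1],
    [0.03,0,-1,0,0.37,0,1],
    [0.03,0,-1,0,0.44,0,1],
    [0.03,0,-1,0,0.5,0,1],
    [0.03,0,-1,0,0.5,0,1]
  ]
}}

```text
t: 24.78
tcp_pos: [0.5217, 0.0601, 0.323]
ee_rot: [-1.449, 0.72, -0.718]
wrist_force: [-0.0, 0.2, -2.0]
opening: 0.0155
```

```bash
python3 -c "
from h import *
plan((.5618,-.1074,.32),-92.6)"
```

```text
t 24.78 at [0.5217 0.0601 0.323 ] yaw -52.81 tilt [-0.001  0.    -1.   ] F [-0.   0.2 -2. ] open 0.0155
frac [ 0.788  0.015 -0.346] [ 0.001  0.442 -0.   ]
```

Request:
{"fn": "move_arm", "kwargs": {
  "motion": [
    [0.12,0,-0.05,0,0.07,0,1],
    [0.26,0,-0.11,0,0.14,0,1],
    [0.4,0,-0.17,0,0.22,0,1],
    [0.54,0,-0.23,0,0.3,0,1],
    [0.68,0,-0.3,0,0.38,0,1],
    [0.788,0,-0.346,0,0.442,0,1],
    [0.788,0,-0.346,0,0.442,0,1],
    [0.788,0.1,-0.346,0,0.442,0,1],
    [0.788,0.2,-0.346,0,0.442,0,1],
    [0.788,0.3,-0.346,0,0.442,0,1],
    [0.788,0.3,-0.346,0,0.442,0,1],
    [0.788,0.3,-0.346,0,0.442,0,1]
  ]
}}

```text
t: 25.78
tcp_pos: [0.5609, -0.1063, 0.2616]
ee_rot: [-1.192, 1.244, -1.238]
wrist_force: [-0.7, 0.2, -0.6]
opening: 0.0157
```

```bash
python3 -c "
from h import *
plan((.5618,-.1074,.224),-92.6)
s=camera('side');crop(s,250,180,375,350,3.4,'s21.png')"
```

```text
t 25.78 at [ 0.5609 -0.1063  0.2616] yaw -92.4 tilt [-0.005  0.    -1.   ] F [-0.7  0.2 -0.6] open 0.0157
frac [0.005 0.188 0.006] [ 0.003  0.002 -0.   ]
```

View pics/s21.png

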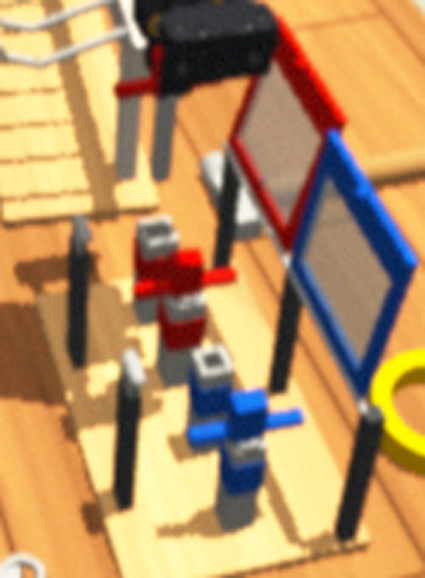

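Request:
{"fn": "move_arm", "kwargs": {
  "motion": [
    [0.005,0.05,0.006,0,0.002,0,1],
    [0.005,0.1,0.006,0.003,0.002,0,1],
    [0.005,0.15,0.006,0.003,0.002,0,1],
    [0.005,0.188,0.006,0.003,0.002,0,1],
    [0.005,0.188,0.006,0.003,0.002,0,1],
    [0.005,0.188,0.006,0.003,0.002,0,1]
  ]
}}

```text
t: 26.33
tcp_pos: [0.5624, -0.1078, 0.2247]
ee_rot: [-1.186, 1.242, -1.244]
wrist_force: [0.2, -0.7, -1.3]
opening: 0.0158
```

```bash
python3 -c "
from h import *
plan((.5618,-.1074,.224),-92.6)
o=monitor.get_obs();R=Rn.from_rotvec(o['ee_rot']).as_matrix();p=o['tcp_pos']
P=np.array([p+R@[0,h,0] for h in(.05,.07,.09,.1117,p[2]-.1)]);print(proj('side',P).round(2))
s=camera('side');crop(s,270,200,330,290,6.5,'s22.png',proj('side',P[3:]))
for v in range(223,252,3): print(v,s[v,290:312].astype(int).sum(1)//3)
"
```

```text
t 26.33 at [ 0.5624 -0.1078  0.2247] yaw -92.63 tilt [ 0.001 -0.    -1.   ] F [ 0.2 -0.7 -1.3] open 0.0158
frac [-0.002  0.004 -0.003] [-0.001 -0.     0.   ]
[[297.9  225.41]
 [297.42 231.6 ]
 [296.95 237.63]
 [296.45 244.  ]
 [296.16 247.74]]
223 [169 203 188 181 177 150 107  87  87  88  92 112 156 174 172 165 147 143
 161 169 172 168]
226 [184 219 218 190 170 135 100  87  89  87  93 124 161 175 176 177 171 158
 143 164 193 217]
229 [192 220 220 210 179 126  94  87  90  90 102 141 169 173 177 179 175 174
 153 139 161 194]
232 [208 222 225 218 205 140  93  88  87  90 115 156 172 175 174 176 171 157
 120  99 108 144]
235 [221 223 225 219 193 128  90  89  89  94 121 164 176 178 174 175 172 174
 172 147 106  93]
238 [219 220 221 214 173 107  88  91  87  99 136 173 179 179 178 177 176 171
 172 176 162 117]
241 [127 121 112 113  97  88  90  88  89 108 147 174 179 180 177 176 176 176
 179 177 176 163]
244 [161 158 160 171 180 140  96  91 127 184 191 178 180 181 179 178 178 176
 175 176 177 174]
247 [125 113 112  95  91  89  90  88  89 109 132 162 177 178 177 178 179 177
 175 174 176 173]
250 [ 88  93 113 115 109 130 165 163 159 168 185 194 183 182 177 179 179 178
 176 176 176 176]
```

View pics/s22.png

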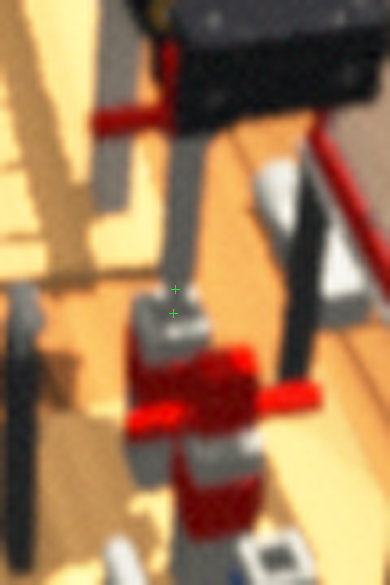

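```bash
python3 -c "
from h import *
print(proj('side',[[.5582,-.1713,.1],[.5539,-.298,.1],[.561,-.1074,.1],[.562,-.1074,.1],[.561,-.1064,.1]]))
"
```

```text
[[303.23783854 265.91307698]
 [321.5795842  307.62913958]
 [295.50774423 247.74709935]
 [295.88179024 247.6718521 ]
 [295.37612061 247.47957381]]
```

Request:
{"fn": "move_arm", "kwargs": {
  "motion": [
    [0,0,-0.007,-0.001,0,0,1],
    [0,0.03,-0.007,-0.001,0,0,1],
    [0,0.05,-0.007,-0.001,0,0,1],
    [0,0.07,-0.007,-0.001,0,0,1],
    [0,0.09,-0.007,-0.001,0,0,1],
    [0,0.1,-0.007,-0.001,0,0,1],
    [0,0.1,-0.007,-0.001,0,0,1]
  ]
}}

```text
t: 26.97
tcp_pos: [0.5611, -0.1079, 0.2046]
ee_rot: [-1.187, 1.243, -1.243]
wrist_force: [-0.3, -0.8, -1.2]
opening: 0.0157
```

```bash
python3 -c "
from h import *
plan((.561,-.1074,.16),-92.6)
s=camera('side');crop(s,270,200,330,290,6.5,'s23.png')"
```

```text
t 26.97 at [ 0.5611 -0.1079  0.2046] yaw -92.64 tilt [-0. -0. -1.] F [-0.3 -0.8 -1.2] open 0.0157
frac [-0.003  0.223 -0.001] [ 0. -0.  0.]
```

View pics/s23.png

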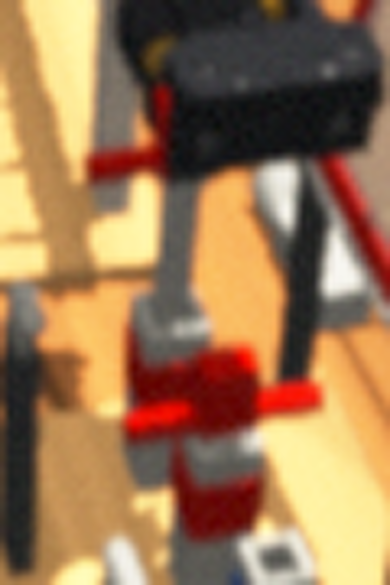

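It has entered with no contact force; continuing.

Request:
{"fn": "move_arm", "kwargs": {
  "motion": [
    [0,0.04,0,0,0,0,1],
    [0,0.08,0,0,0,0,1],
    [0,0.12,0,0,0,0,1],
    [0,0.16,0,0,0,0,1],
    [0,0.2,0,0,0,0,1],
    [0,0.2,0,0,0,0,1]
  ]
}}

```text
t: 27.52
tcp_pos: [0.5603, -0.1078, 0.163]
ee_rot: [-1.189, 1.245, -1.242]
wrist_force: [-0.6, -1.1, -1.7]
opening: 0.016
```

Request:
{"fn": "move_arm", "kwargs": {
  "motion": [
    [0,0.04,0,0,0,0,1],
    [0,0.08,0,0,0,0,1],
    [0,0.11,0,0,0,0,1],
    [0,0.13,0,0,0,0,1],
    [0,0.145,0,0,0,0,1],
    [0,0.155,0,0,0,0,1],
    [0,0.16,0,0,0,0,1]
  ]
}}

```text
t: 28.1
tcp_pos: [0.5604, -0.1078, 0.1321]
ee_rot: [-1.188, 1.245, -1.241]
wrist_force: [-7.1, 2.8, 21.4]
opening: 0.0155
```

Request:
{"fn": "move_arm", "kwargs": {
  "motion": [
    [0,-0.005,0,0,0,0,1],
    [0,-0.005,0,0,0,0,0.23],
    [0,-0.005,0,0,0,0,0.23],
    [0,-0.005,0,0,0,0,0.23],
    [0,-0.005,0,0,0,0,0.23],
    [0,-0.1,0,0,0,0,0.23],
    [0,-0.25,0,0,0,0,0.23],
    [0,-0.45,0,0,0,0,0.23],
    [0,-0.65,0,0,0,0,0.23],
    [0,-0.85,0,0,0,0,0.23],
    [0,-0.95,0,0,0,0,1]
  ]
}}

```text
t: 29.02
tcp_pos: [0.5621, -0.109, 0.3267]
ee_rot: [-1.184, 1.242, -1.245]
wrist_force: [0.3, -0.5, -0.1]
opening: 0.0294
```

```bash
python3 -c "
from h import *
plan((.5618,-.1074,.32),-92.6)
s=camera('side');crop(s,250,150,400,350,3,'s24.png')
t=camera('top');crop(t,280,120,440,270,4,'t24.png')"
```

```text
t 29.02 at [ 0.5621 -0.109   0.3267] yaw -92.69 tilt [ 0.003  0.    -1.   ] F [ 0.3 -0.5 -0.1] open 0.0294
frac [-0.008  0.033 -0.002] [-0.002 -0.001 -0.   ]
```

View pics/s24.png

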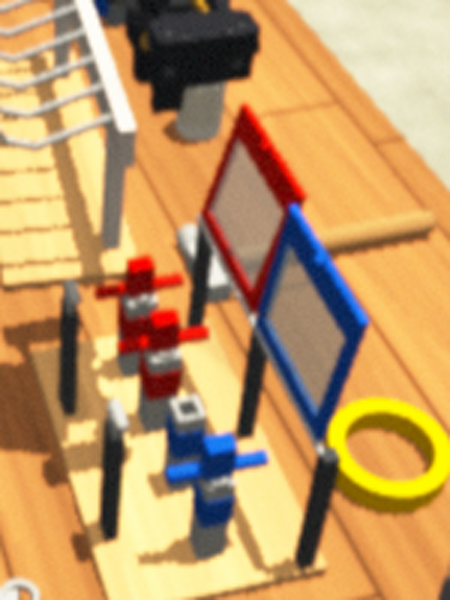

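View pics/t24.png

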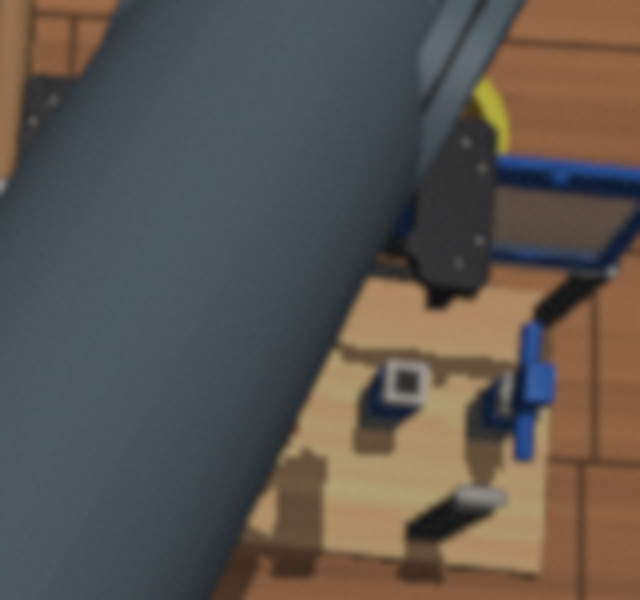

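```bash
python3 -c "
from h import *
q=(.5573,-.2035,-.0459)
for th in(1.4,1.5,1.6,1.7,1.8,1.95):
  P=fr(*q,[[.06-.12*np.cos(th),y,.146+.12*np.sin(th)] for y in(.064,-.064)])
  print(th,((proj('top',P)-[280,120]+.5)*4).round().tolist(),((proj('side',P)-[250,150]+.5)*3).round().tolist(),P.round(3).tolist())
"
```

```text
1.4 [[281.0, 208.0], [553.0, 237.0]] [[215.0, 157.0], [280.0, 272.0]] [[0.6, -0.141, 0.264], [0.594, -0.269, 0.264]]
1.5 [[283.0, 183.0], [555.0, 211.0]] [[230.0, 153.0], [297.0, 268.0]] [[0.612, -0.142, 0.266], [0.606, -0.27, 0.266]]
1.6 [[285.0, 158.0], [557.0, 187.0]] [[245.0, 151.0], [313.0, 265.0]] [[0.624, -0.142, 0.266], [0.618, -0.27, 0.266]]
1.7 [[287.0, 135.0], [557.0, 163.0]] [[260.0, 149.0], [330.0, 263.0]] [[0.636, -0.143, 0.265], [0.63, -0.271, 0.265]]
1.8 [[288.0, 113.0], [557.0, 141.0]] [[275.0, 150.0], [345.0, 262.0]] [[0.647, -0.144, 0.263], [0.642, -0.271, 0.263]]
1.95 [[289.0, 83.0], [556.0, 111.0]] [[295.0, 152.0], [367.0, 264.0]] [[0.665, -0.144, 0.257], [0.659, -0.272, 0.257]]
```

Request:
{"fn": "move_arm", "kwargs": {
  "motion": [
    [0.05,0,0.15,0,0,0,1],
    [0.1,0,0.3,0,0,0,1],
    [0.15,0,0.45,0,0,0,1],
    [0.152,0,0.56,0,0,0,1],
    [0.152,0,0.56,0,0,0,1],
    [0.152,0,0.56,0,0,0,1],
    [0.152,0,0.56,0,0,0,1]
  ]
}}

```text
t: 29.7
tcp_pos: [0.6721, -0.1444, 0.3252]
ee_rot: [-1.184, 1.242, -1.244]
wrist_force: [0.1, 0.0, -0.7]
opening: 0.0003
```

```bash
cat >> h.py <<'E'
def loc(q=(.5573,-.2035,-.0459)):
    p=monitor.get_obs()['tcp_pos'];c,s=np.cos(q[2]),np.sin(q[2]);d=p[:2]-q[:2]
    print("local",np.round([c*d[0]+s*d[1],-s*d[0]+c*d[1]],4),"tip z",round(p[2]-.022,4))
E
python3 -c "
from h import *
plan((.6702,-.1446,.266),-92.63);loc()
s=camera('side');crop(s,250,120,400,320,3,'s25.png')"
```

```text
t 29.7 at [ 0.6721 -0.1444  0.3252] yaw -92.68 tilt [ 0.002  0.001 -1.   ] F [ 0.1  0.  -0.7] open 0.0003
frac [ 0.002  0.296 -0.01 ] [-0.001 -0.001 -0.001]
local [0.112  0.0643] tip z 0.3032
```

View pics/s25.png

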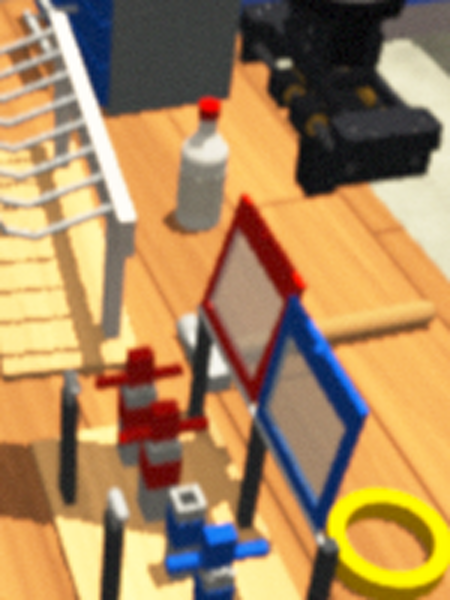

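Request:
{"fn": "move_arm", "kwargs": {
  "motion": [
    [0,0.1,0,0,0,0,1],
    [0,0.2,0,0,0,0,1],
    [0,0.29,0,0,0,0,1],
    [0,0.29,-0.05,0,0,0,1],
    [0,0.29,-0.1,0,0,0,1],
    [0,0.29,-0.15,0,0,0,1],
    [0,0.29,-0.2,0,0,0,1],
    [0,0.295,-0.26,0,0,0,1],
    [0,0.3,-0.33,0,0,0,1],
    [0,0.325,-0.4,0,0,0,1],
    [0,0.355,-0.468,0,0,0,1]
  ]
}}

```text
t: 30.67
tcp_pos: [0.5776, -0.1394, 0.255]
ee_rot: [-1.182, 1.241, -1.244]
wrist_force: [0.7, -0.0, 0.4]
opening: 0.0004
```

```bash
python3 -c "
from h import *
plan((.6702,-.1446,.266),-92.63);loc()
s=camera('side');crop(s,250,150,400,350,3,'s26.png')"
```

```text
t 30.67 at [ 0.5776 -0.1394  0.255 ] yaw -92.68 tilt [ 0.005  0.002 -1.   ] F [ 0.7 -0.   0.4] open 0.0004
frac [ 0.004 -0.053  0.464] [-0.003 -0.001 -0.001]
local [0.0174 0.0649] tip z 0.233
```

View pics/s26.png

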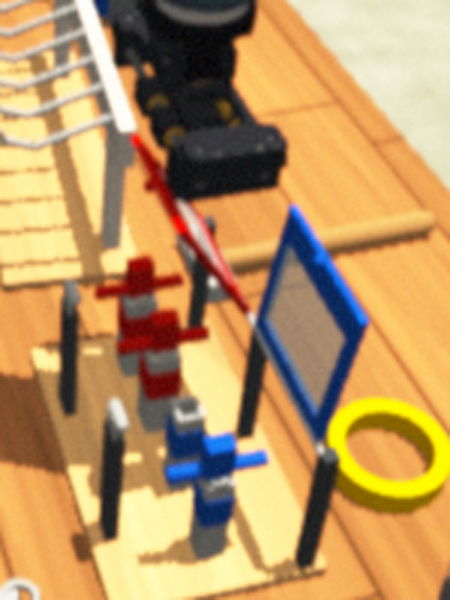

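Request:
{"fn": "move_arm", "kwargs": {
  "motion": [
    [0,0.045,-0.06,0,0,0,1],
    [0,0.1,-0.112,0,0,0,1],
    [0,0.16,-0.155,0,0,0,1],
    [0,0.222,-0.195,0,0,0,1],
    [0,0.27,-0.215,0,0,0,1],
    [0,0.316,-0.228,0,0,0,1],
    [0,0.35,-0.235,0,0,0,1],
    [0,0.35,-0.235,0,0,0,1]
  ]
}}

```text
t: 31.38
tcp_pos: [0.5272, -0.1367, 0.1825]
ee_rot: [-1.184, 1.247, -1.241]
wrist_force: [-0.1, -0.1, -0.4]
opening: 0.0007
```

```bash
python3 -c "
from h import *
plan((.6702,-.1446,.266),-92.63);loc()
s=camera('side');crop(s,250,150,400,350,3,'s27.png')"
```

```text
t 31.38 at [ 0.5272 -0.1367  0.1825] yaw -92.75 tilt [-0.001  0.004 -1.   ] F [-0.1 -0.1 -0.4] open 0.0007
frac [ 0.004 -0.418  0.716] [ 0.001 -0.001 -0.002]
local [-0.0331  0.0653] tip z 0.1605
```

View pics/s27.png

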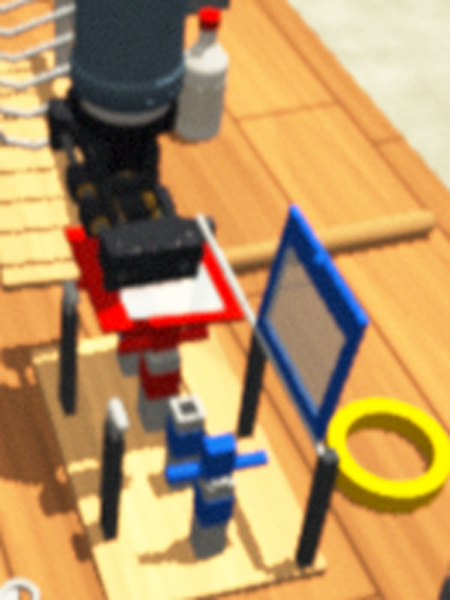

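Request:
{"fn": "move_arm", "kwargs": {
  "motion": [
    [0,0.015,0,0,0,0,1],
    [0,0.03,0,0,0,0,1],
    [0,0.045,0,0,0,0,1],
    [0,0.06,0,0,0,0,1],
    [0,0.06,0,0,0,0,1]
  ]
}}

```text
t: 31.85
tcp_pos: [0.5279, -0.1371, 0.1711]
ee_rot: [-1.184, 1.246, -1.242]
wrist_force: [0.2, -0.4, -0.5]
opening: 0.0006
```

Request:
{"fn": "move_arm", "kwargs": {
  "motion": [
    [0,0.01,0,0,0,0,1],
    [0,0.02,0,0,0,0,1],
    [0,0.02,0,0,0,0,1],
    [0,0.025,0,0,0,0,1]
  ]
}}

```text
t: 32.18
tcp_pos: [0.5282, -0.1373, 0.1696]
ee_rot: [-1.181, 1.247, -1.241]
wrist_force: [-16.1, 7.1, 50.7]
opening: 0.0002
```

```bash
python3 -c "
from h import *
plan((.6702,-.1446,.266),-92.63);loc()
s=camera('side');crop(s,250,150,400,350,3,'s28.png')"
```

```text
t 32.18 at [ 0.5282 -0.1373  0.1696] yaw -92.79 tilt [ 0.001  0.006 -1.   ] F [-16.1   7.1  50.7] open 0.0002
frac [-0.001 -0.482  0.711] [-0.    -0.002 -0.004]
local [-0.0322  0.0648] tip z 0.1476
```

View pics/s28.png

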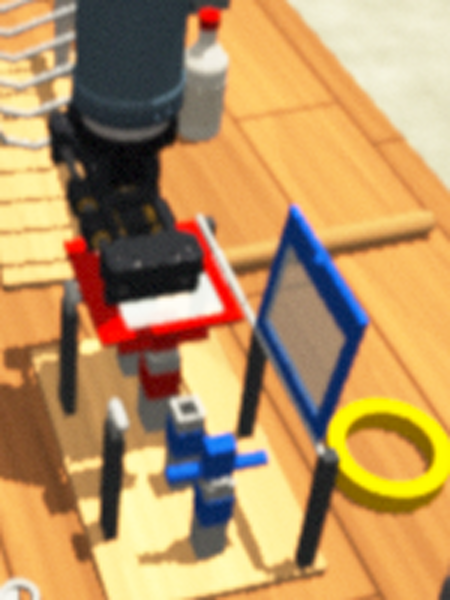

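Request:
{"fn": "move_arm", "kwargs": {
  "motion": [
    [0,-0.05,0,0,0,0,1],
    [0,-0.15,0,0,0,0,1],
    [0,-0.3,0,0,0,0,1],
    [0,-0.45,0,0,0,0,1],
    [0,-0.6,0,0,0,0,1],
    [0,-0.75,0,0,0,0,1],
    [0,-0.78,0,0,0,0,1],
    [0,-0.78,0,0,0,0,1]
  ]
}}

```text
t: 32.9
tcp_pos: [0.5293, -0.1387, 0.3278]
ee_rot: [-1.177, 1.244, -1.242]
wrist_force: [-0.1, -0.6, -0.4]
opening: 0.0005
```

```bash
python3 -c "
from h import *
loc()
s=camera('side');crop(s,250,150,400,350,3,'s29.png')
t=camera('top');crop(t,280,120,440,270,4,'t29.png')"
```

```text
local [-0.0309  0.0635] tip z 0.3058
```

View pics/s29.png

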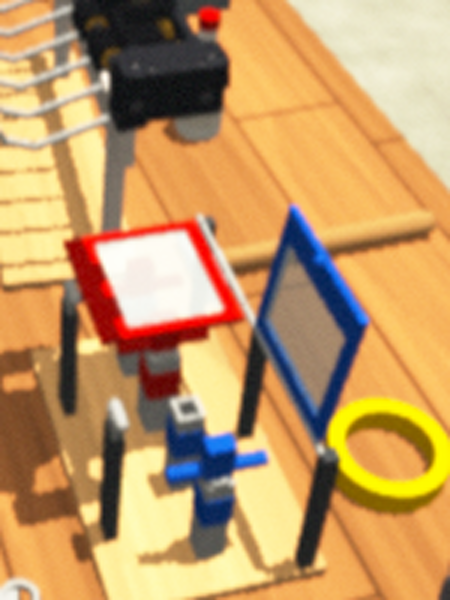

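View pics/t29.png

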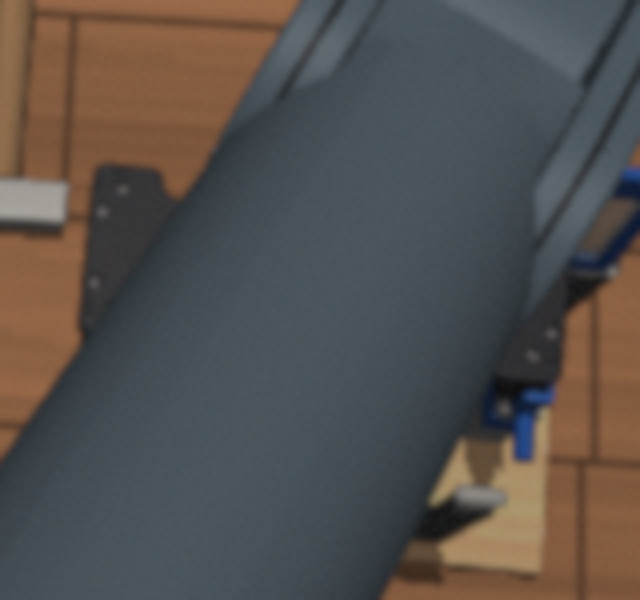

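Request:
{"fn": "move_arm", "kwargs": {
  "motion": [
    [0.12,0,0.14,0,0,0,1],
    [0.24,0,0.28,0,0,0,1],
    [0.36,0,0.42,0,0,0,1],
    [0.48,0,0.56,0,0,0,1],
    [0.6,0,0.7,0,0,0,1],
    [0.6375,0,0.715,0,0,0,1],
    [0.6375,0,0.715,0.001,0.002,0.003,1],
    [0.6375,0,0.715,0.001,0.002,0.003,1]
  ]
}}

```text
t: 33.67
tcp_pos: [0.6632, -0.2724, 0.322]
ee_rot: [-1.175, 1.255, -1.238]
wrist_force: [0.4, -0.1, 0.6]
opening: 0.0003
```

```bash
python3 -c "
from h import *
plan((.6643,-.2725,.328),-92.63);loc()
s=camera('side');crop(s,250,150,410,350,3,'s30.png')"
```

```text
t 33.67 at [ 0.6632 -0.2724  0.322 ] yaw -93.06 tilt [-0.001  0.013 -1.   ] F [ 0.4 -0.1  0.6] open 0.0003
frac [ 0.    -0.03   0.005] [ 0.001 -0.005 -0.008]
local [ 0.109  -0.0639] tip z 0.3
```

View pics/s30.png

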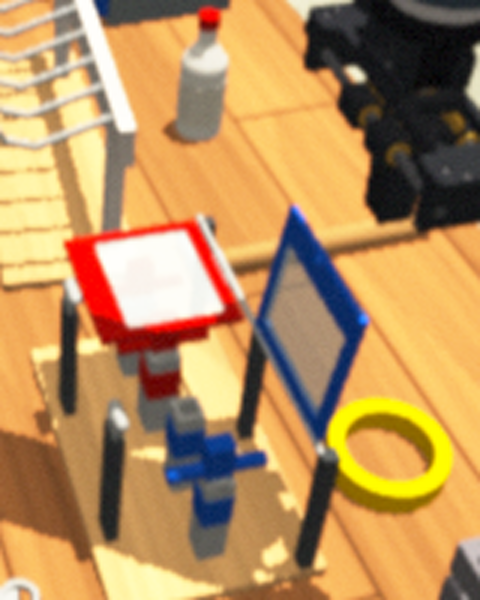

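Request:
{"fn": "move_arm", "kwargs": {
  "motion": [
    [0,0.1,0,0,-0.005,-0.008,1],
    [0,0.2,0,0,-0.005,-0.008,1],
    [0,0.28,0,0,-0.005,-0.008,1],
    [0,0.28,-0.05,0,-0.005,-0.008,1],
    [0,0.28,-0.1,0,-0.005,-0.008,1],
    [0,0.28,-0.15,0,-0.005,-0.008,1],
    [0,0.28,-0.2,0,-0.005,-0.008,1],
    [0,0.283,-0.26,0,-0.005,-0.008,1],
    [0,0.288,-0.32,0,-0.005,-0.008,1],
    [0,0.31,-0.39,0,-0.005,-0.008,1],
    [0,0.34,-0.453,0,-0.005,-0.008,1]
  ]
}}

```text
t: 34.63
tcp_pos: [0.5722, -0.2638, 0.2554]
ee_rot: [-1.187, 1.241, -1.239]
wrist_force: [0.7, -0.9, -1.4]
opening: 0.0005
```

```bash
python3 -c "
from h import *
plan((.6643,-.2725,.328),-92.63);loc()
s=camera('side');crop(s,250,150,410,350,3,'s31.png')"
```

```text
t 34.63 at [ 0.5722 -0.2638  0.2554] yaw -92.43 tilt [ 0.001  0.002 -1.   ] F [ 0.7 -0.9 -1.4] open 0.0005
frac [ 0.023 -0.363  0.462] [-0.001  0.002 -0.001]
local [ 0.0177 -0.0595] tip z 0.2334
```

View pics/s31.png

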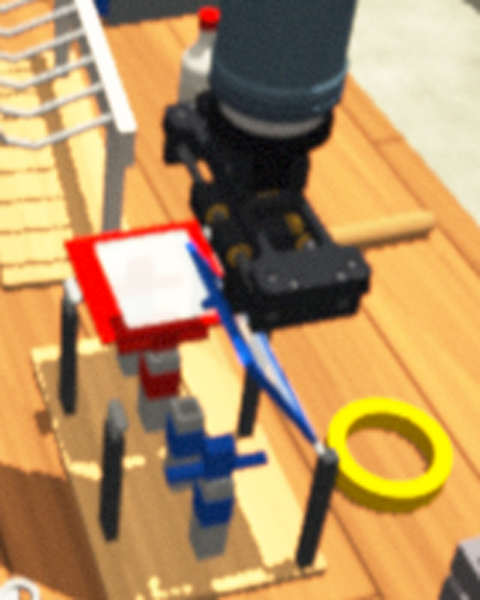

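Request:
{"fn": "move_arm", "kwargs": {
  "motion": [
    [0.005,0.045,-0.06,0,0,0,1],
    [0.01,0.1,-0.112,0,0,0,1],
    [0.015,0.16,-0.155,0,0,0,1],
    [0.02,0.222,-0.195,0,0,0,1],
    [0.02,0.27,-0.215,0,0,0,1],
    [0.02,0.316,-0.228,0,0,0,1],
    [0.02,0.35,-0.235,0,0,0,1],
    [0.02,0.37,-0.238,0,0,0,1],
    [0.02,0.39,-0.24,0,0,0,1],
    [0.02,0.405,-0.24,0,0,0,1],
    [0.02,0.415,-0.24,0,0,0,1],
    [0.02,0.42,-0.24,0,0,0,1]
  ]
}}

```text
t: 35.68
tcp_pos: [0.5214, -0.2653, 0.1706]
ee_rot: [-1.187, 1.245, -1.237]
wrist_force: [-5.0, 3.5, 14.7]
opening: 0.0005
```

```bash
python3 -c "
from h import *
plan((.6643,-.2725,.328),-92.63);loc()
s=camera('side');crop(s,250,150,410,350,3,'s32.png')"
```

```text
t 35.68 at [ 0.5214 -0.2653  0.1706] yaw -92.52 tilt [-0.002  0.004 -1.   ] F [-5.   3.5 14.7] open 0.0005
frac [ 0.001 -0.789  0.714] [ 0.002  0.001 -0.002]
local [-0.0331 -0.0634] tip z 0.1486
```

View pics/s32.png

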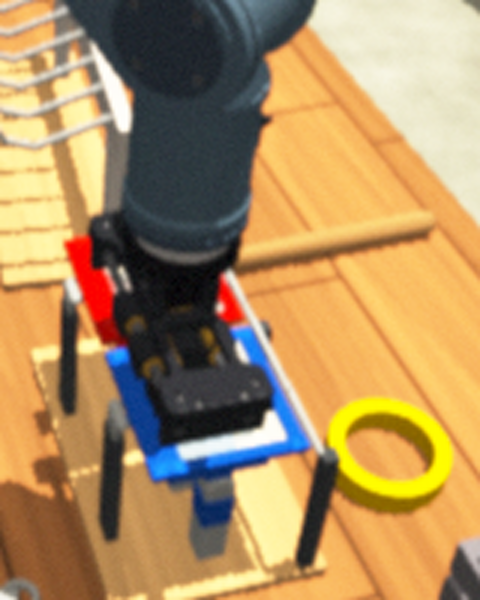

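Request:
{"fn": "move_arm", "kwargs": {
  "motion": [
    [0,0.007,0,0,0,0,1],
    [0,0.007,0,0,0,0,1],
    [0,0,0,0,0,0,1],
    [0,-0.1,0,0,0,0,1],
    [0,-0.25,0,0,0,0,1],
    [0,-0.4,0,0,0,0,1],
    [0,-0.55,0,0,0,0,1],
    [0,-0.7,0,0,0,0,1],
    [0,-0.85,0,0,0,0,1],
    [0,-0.9,0,0,0,0,1],
    [0,-0.9,-0.2,0,0,0,1],
    [0,-0.9,-0.4,0,0,0,1],
    [0,-0.9,-0.5,0,0,0,1],
    [-0.2,-0.9,-0.5,0,0,0,1],
    [-0.4,-0.9,-0.5,0,0,0,1],
    [-0.6,-0.9,-0.5,0,0,0,1],
    [-0.8,-0.9,-0.5,0,0,0,1],
    [-1,-0.9,-0.5,0,0,0,1],
    [-1,-0.9,-0.5,0,0,0,1]
  ]
}}

```text
t: 37.32
tcp_pos: [0.431, -0.054, 0.3514]
ee_rot: [-1.19, 1.239, -1.227]
wrist_force: [-0.4, 0.4, 0.1]
opening: 0.0005
```

```bash
python3 -c "
from h import *
plan((.42,.15,.34),-60)
s=camera('side');crop(s,250,150,410,350,3,'s33.png')
t=camera('top');cv2.imwrite('pics/t33.png',t[:,:,::-1])"
```

```text
t 37.32 at [ 0.431  -0.054   0.3514] yaw -91.88 tilt [-0.002  0.007 -1.   ] F [-0.4  0.4  0.1] open 0.0005
frac [-1.017  0.064 -0.088] [ 0.    -0.354 -0.005]
```

View pics/s33.png

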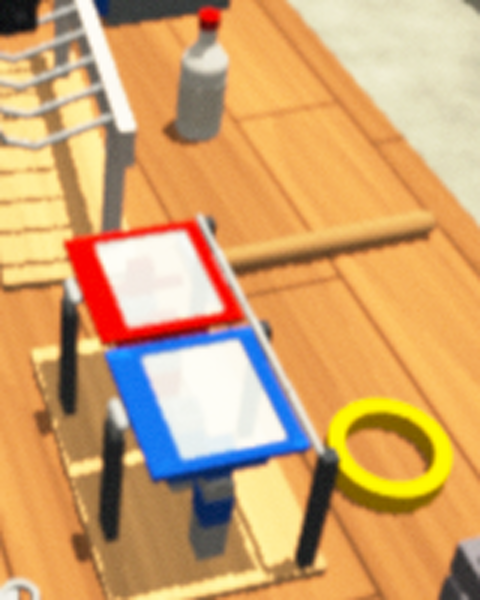

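View pics/t33.png

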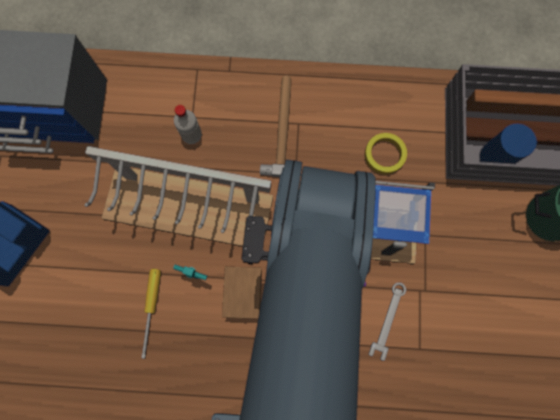

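Request:
{"fn": "move_arm", "kwargs": {
  "motion": [
    [-0.2,0,0,0,0,0,1],
    [-0.4,0,0,0,0,0,1],
    [-0.6,0,0,0,0,0,1],
    [-0.8,0,0,0,0,0,1],
    [-1,0,0,0,0,0,1],
    [-1,0,0,0,0,0,1],
    [-1,0,0,0,0,0,1]
  ]
}}

```text
t: 38.0
tcp_pos: [0.4392, 0.1397, 0.352]
ee_rot: [-1.191, 1.24, -1.234]
wrist_force: [-0.1, -0.7, 0.1]
opening: 0.0005
```

```bash
python3 -c "
from h import *
q=(.5573,-.2035,-.0459)
s=camera('side');t=camera('top')
out=[]
for th in(0,.06,.13):
  P=fr(*q,[[.06-.12*np.cos(th)+.003*np.sin(th),y,.1485+.12*np.sin(th)] for y in(.123,.005,-.005,-.123)])
  print(th,((proj('side',P)-[250,190]+.5)*5).round().tolist(),((proj('top',P)-[280,120]+.5)*4).round().tolist())
  if th==0: A=P
crop(s,250,190,370,310,5,'s34.png',proj('side',A));crop(t,280,120,440,270,4,'t34.png',proj('top',A))"
```

```text
0 [[105.0, 202.0], [168.0, 373.0], [174.0, 389.0], [253.0, 600.0]] [[119.0, 445.0], [346.0, 470.0], [365.0, 472.0], [594.0, 496.0]]
0.06 [[106.0, 191.0], [170.0, 362.0], [176.0, 378.0], [255.0, 588.0]] [[120.0, 442.0], [349.0, 467.0], [368.0, 469.0], [598.0, 493.0]]
0.13 [[108.0, 178.0], [173.0, 348.0], [179.0, 364.0], [259.0, 575.0]] [[121.0, 437.0], [352.0, 462.0], [371.0, 464.0], [603.0, 489.0]]
```

View pics/s34.png

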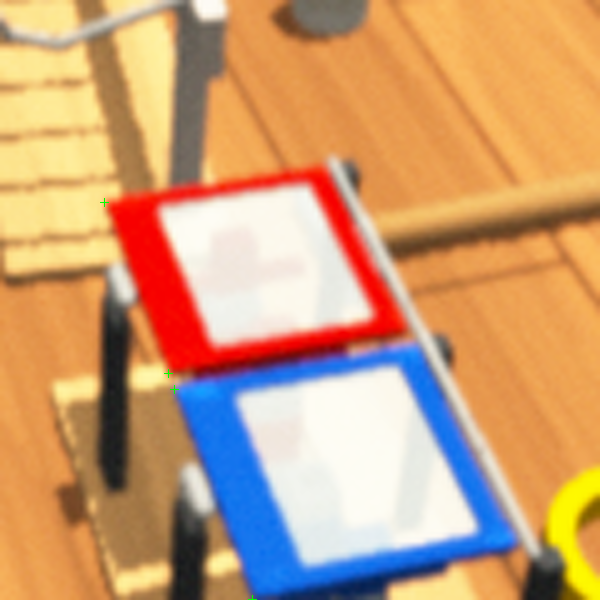

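View pics/t34.png

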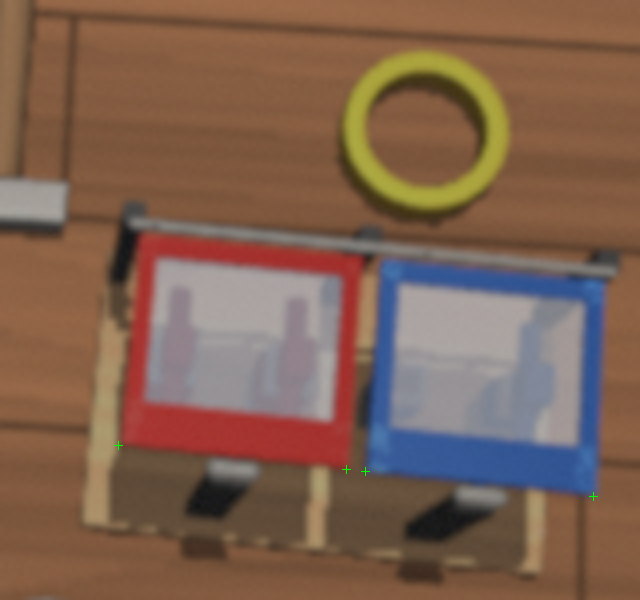

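```bash
python3 -c "
from h import *
print(monitor.get_obs()['wrist_force']);print(order.job_done())"
```

```text
[-0.07582027 -1.18411897  0.5179023 ]
the job is handed in; nothing more can be done
None
```

I lifted the three spanners that were on the rack (one blue, two red; one fork was empty) and slid each fully home. The blue one is in the outer blue tube and the reds are in both red tubes. I then pressed both covers shut and handed the job in at about 38 s.

**Disturbance:** The case was knocked about 15 mm aside during the first carry. I measured it again before inserting anything.

**Final checks:**
- **Covers:** In both cameras the cover edges match 0 rad to within about a pixel, and they stayed down after release.
- **Spanners:** All three still show upright in their tubes under the closed covers. The tool heights at release put their collars on the rims.
- **Bystanders and look-alikes:** They looked unmoved in the pictures I took, but I did not measure their positions.
- **Arm:** It stands clear, and the wrist force is about 1 N.

**Disagreements:** The two cameras differed by 2–3 mm on the case's y position, so I averaged them and relied on force during insertion. Two pushes were harder than planned, each only for a moment. The wrist read about 46 N as the blue spanner bottomed out and about 51 N as the red cover closed. Those were the fingers pressing, and both stayed below the 120 N wrist limit. The gripper body touched nothing that I could see.

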